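Refill the dye shaker's crate behind a latched stop

ROBOT

A 7-joint arm with a two-finger parallel gripper is mounted at the origin on the work surface. World frame = base frame: x ahead of the robot, y to its left, z up, the work surface at z = 0. Lengths are in mm, angles in rad, forces in N, time in s.
With the tool pointing down it reaches from about 425 to 825 mm from the base axis. Payload 3.6 kg.
Tool frame: the origin (TCP) lies at the very end of the fingers, on their centre line; the grasp point (between the pads) lies grip_depth behind it (grip_depth is the distance from the TCP to the grasp point, in mm); z points along the fingers, y is the line along which they close (so a half turn about z gives the same grasp; the last joint's range is limited). The gripper opens to 93 mm and grips with 3 to 60 N. Pads are 15 mm wide; open, the fingers measure 128 mm over their backs; the gripper's body (75 mm by 188 mm) begins 65 mm behind the grasp point.
Start: joints at [1.19, 0.615, -0.013, 1.423, 0.008, 1.103, -0.04], TCP at [225.212, -609.706, 218.64] pointing down, gripper open.
Joint ranges: [-3.12, 3.12], [-0.3, 2.06], [-1.34, 1.32], [0.26, 2.42], [-1.36, 4.5], [0.01, 1.98], [-2.84, 2.84]. Speed limits (rad/s): [2.79, 2.79, 3.14, 3.14, 3.14, 3.14, 3.14].

INTERFACE

Orientations are given as a unit quaternion [x, y, z, w].
In Python, from plant import * gives the robot as it stands. The module is installed in compiled form; this text tells all that it offers.
- The arm moves only by the tool step_arm, never from a script. Its argument "increments" is a list that holds one entry, the list of rows, each a list of 5 numbers: the shift along the tool's x, y, z in units of 80 mm (1.0 is 80 mm), then the turn about the tool's z in units of 0.5 rad (1.0 is 0.5 rad), then the opening, from -1 (shut) to 1 (fully open). In form: [[[tx, ty, tz, turn, gripper], ...]]. A call has 1 to 5 rows; each row shifts and turns the commanded pose from where the row before left it, along the tool's axes as they then stand; what a row does not reach is not made up. A row lasts 1/10 s, in which the tool goes at most 50 mm and 8.59 degrees, less where a joint would pass 70% of its speed; a pose out of reach is approached as far as the arm can. A call with a number of a shift or a turn outside -1 to 1 is refused whole. A call with a gripper value outside its range is refused whole. The fingers move at their own pace and stop on an object; "force" is the grip in N (left out, the last holds). Time passes only in rows, so rows that do not move let the fingers close. It gives the time, the measured TCP pose, the force, the opening and the grip force at its end, in the units of the state.
- read_state(): the state, without advancing time (a new reading comes with each control period).
- get_image(name): name is "scene" or "top" or "wrist"; returns a dict with "frame" (400x640x3 uint8, red, green, blue), "mtx" (3x3 intrinsics, pixels), "dist_coeffs" ([k1, k2, p1, p2, k3] as OpenCV has them; the pictures are not rectified), "world_from_camera" (4x4, takes a point from camera to world coordinates); the wrist camera has in their place "hand_eye" (4x4, takes a point from camera to tool coordinates, whose origin is the TCP and whose axes are the flange's). Camera axes: x right, y down, z forward; pixel columns grow to the right and rows downward; lengths in mm; the calibration is good to about 2 mm. A picture is of the moment at which its call begins: read the wrist's pose just before it. There is no depth.
- finish_job(): hands the job in; it is judged then, once.
The state is a dict: "clock": time; "q": joint angles; "qd": joint speeds; "joint_efforts": joint torques, N m; "position": TCP position; "orientation": TCP orientation; "wrist_force": force on the tool from outside, world axes, zero at the start; "wrist_torque": the same for the moment, N m; "finger_gap": opening from 0.0 (shut) to 1.0 (fully open); "grip_force": force on a finger pad.
Only numpy, scipy, OpenCV 4.12 (cv2) and the standard library are available. Lean on these libraries where they do the work, as an engineer would, in place of code of your own. Each camera call takes 0.05 s, during which the arm holds its last target. There are 200 camera calls.

TASK

Make the dye shaker safe by pressing its mushroom stop button right down until it latches, then swing the hold-down bar well clear of the crate. Stand one spare pot upright on the floor of every empty cell, leaving the pots that are already in the crate in their cells. Then swing the bar fully home over the crate, and only after that twist the stop button clockwise so that it pops up again; it must stay latched as long as the bar is open, and the tin, brush cup and wooden burnisher must be left alone.

Things in the scene. Friction and masses are not known exactly. Their poses are not given: they have to be found in the camera images.
- shaker: Low fixed bench shaker, housing 190 x 280 x 42 mm. Origin on the bench under the crate's centre, z up. Crate 136 (x) by 198 (y) mm: 2 x 3 square cells, pitch 62, 50 inside, walls 12 thick and 40 high above the crate floor, which is 56 mm above the bench. Cells 0, 1, 2: centres at x=-31, y=-62, 0, +62 mm; cells 3, 4, 5: x=+31, same y. Bar pivot post, 24 mm thick, at (0, -118) mm.
- bar_knob (a point): Middle of the upright black knob (18 mm diameter, 34 mm tall, its top 191 mm and its foot 157 mm above the bench) near the free end of the bar, 188 mm from the pivot: the grip for swinging the bar.
- bar (a joint): Angle of the flat steel hold-down bar (44 wide, 10 thick, 205 mm long, underside 147 mm above the bench, 6 mm above the pots' caps). 0 = home, along the shaker's +y over the middle of the crate; grows counter-clockwise from above, free end towards -x (the robot), to 1.7. Stays where left (friction 0.06 N m). Home: within 0.1 rad; well clear: over 1.0 rad.
- stop_box: Grey box 90 x 90 x 60 mm, fixed on the bench, with the stop button upright in the middle of its top. Origin under its centre on the bench.
- stop_top (a point): Centre of the top of the red mushroom head (40 mm diameter, 26 mm tall, side fully exposed). 100 mm above the bench when up, 92 mm when latched down. Turns with the head.
- stop_press (a joint): How far the mushroom is pressed, m: 0 = up, 0.008 = fully down. The spring resists with about 3 N at first (press slowly, about 10 mm/s), less as it goes, and past 2.5 mm the mushroom snaps down and stays latched (held down by about 6 N).
- stop_turn (a joint): Twist of the mushroom, rad, 0 at rest, growing clockwise seen from above to 1.0; a weak spring (0.03 N m/rad) turns it back when let go. When latched, twisting cams it up 8 mm per rad (about 0.06 N m); beyond about 0.75 rad it is past the snap point and pops fully up when let go.
- pot0: Dye pot that stands in cell 0 at the start (absent if that cell is empty). Same shape as the spares: white cylinder 38 mm diameter, 50 mm tall, with a black cap 28 mm diameter and 35 mm tall on it, 85 mm in all; origin at the centre of its underside, z up.
- pot1: Dye pot that stands in cell 1 at the start (absent if that cell is empty). Same shape as the spares: white cylinder 38 mm diameter, 50 mm tall, with a black cap 28 mm diameter and 35 mm tall on it, 85 mm in all; origin at the centre of its underside, z up.
- pot2: Dye pot that stands in cell 2 at the start (absent if that cell is empty). Same shape as the spares: white cylinder 38 mm diameter, 50 mm tall, with a black cap 28 mm diameter and 35 mm tall on it, 85 mm in all; origin at the centre of its underside, z up.
- pot3: Dye pot that stands in cell 3 at the start (absent if that cell is empty). Same shape as the spares: white cylinder 38 mm diameter, 50 mm tall, with a black cap 28 mm diameter and 35 mm tall on it, 85 mm in all; origin at the centre of its underside, z up.
- pot4: Dye pot that stands in cell 4 at the start (absent if that cell is empty). Same shape as the spares: white cylinder 38 mm diameter, 50 mm tall, with a black cap 28 mm diameter and 35 mm tall on it, 85 mm in all; origin at the centre of its underside, z up.
- pot5: Dye pot that stands in cell 5 at the start (absent if that cell is empty). Same shape as the spares: white cylinder 38 mm diameter, 50 mm tall, with a black cap 28 mm diameter and 35 mm tall on it, 85 mm in all; origin at the centre of its underside, z up.
- spare0: Spare dye pot standing on the bench left of the shaker: white cylinder 38 mm diameter, 50 mm tall, with a black cap 28 mm diameter and 35 mm tall on it, 85 mm in all, 60 to 130 g; origin at the centre of its underside, z up. There are more spares than empty cells.
- spare1: Spare dye pot standing on the bench left of the shaker: white cylinder 38 mm diameter, 50 mm tall, with a black cap 28 mm diameter and 35 mm tall on it, 85 mm in all, 60 to 130 g; origin at the centre of its underside, z up. There are more spares than empty cells.
- spare2: Spare dye pot standing on the bench left of the shaker: white cylinder 38 mm diameter, 50 mm tall, with a black cap 28 mm diameter and 35 mm tall on it, 85 mm in all, 60 to 130 g; origin at the centre of its underside, z up. There are more spares than empty cells.
- spare3: Spare dye pot standing on the bench left of the shaker: white cylinder 38 mm diameter, 50 mm tall, with a black cap 28 mm diameter and 35 mm tall on it, 85 mm in all, 60 to 130 g; origin at the centre of its underside, z up. There are more spares than empty cells.
- spare4: Spare dye pot standing on the bench left of the shaker: white cylinder 38 mm diameter, 50 mm tall, with a black cap 28 mm diameter and 35 mm tall on it, 85 mm in all, 60 to 130 g; origin at the centre of its underside, z up. There are more spares than empty cells.
- spare5: Spare dye pot standing on the bench left of the shaker: white cylinder 38 mm diameter, 50 mm tall, with a black cap 28 mm diameter and 35 mm tall on it, 85 mm in all, 60 to 130 g; origin at the centre of its underside, z up. There are more spares than empty cells.
- tin: Bystander: paint tin 90 mm diameter, 110 mm tall. Origin under its centre.
- brush_cup: Bystander: white cup 72 mm diameter, 90 mm tall, with brushes to 160 mm. Origin under its centre.
- burnisher: Bystander: turned dark-wood burnisher standing upright, 44 mm diameter at its foot, 90 mm tall. Origin under its centre.
Not all that is in view belongs to the job. Leave any green or pink look-alike of the spare0 alone.

How it is judged:
By the outcome, as a careful person would: the job done as asked, in the order asked, and still so for the second after the job is handed in, with the robot touching nothing.
Of pot0, pot1, pot2, pot3, pot4, pot5 only 1 to 3 are there at a start; the rules pass over those that are not, and their reading is None.
At some moment in a run one of spare0, spare1, spare2, spare3, spare4, spare5 may be knocked a few centimetres aside while the robot is not near it.
Once in a run the grip may slacken for a moment while it holds something.
It also fails if it takes over 208 s, if anything falls off the work surface, if the arm or the gripper's body presses on something with over 40 N, if the wrist force passes 120 N, or if a joint passes its speed limit or range.

## Working session

There is one attempt and no reset: what is moved stays moved. The work goes in short steps, Python scripts to look and compute and a tool call to move; the robot and the scene stay as the last step left them, time stands still between calls to the robot, and variables do not carry over. Pictures are saved under pics/ and viewed, at most 14 in all, crops included, and the job is handed in when it is done.

Besides the shell and the picture viewer there is one more tool, called after ">>>" as name(argument=value, ...), one argument or row to a line, values as JSON. step_arm: Moves the arm, as the interface text tells. Shifts and turns lie within -1 to 1; 1 stands for 80 mm of shift or 0.5 rad of turn. Its arguments: {"type":"object","properties":{"increments":{"type":"array"},"force":{"type":"number"}},"required":["increments"]}

```bash
mkdir -p pics; ls; python3 - <<'E'
from plant import *
import cv2,numpy as np
s=read_state();print(s)
for n in("top","scene"):
    d=get_image(n);cv2.imwrite(f"pics/{n}0.png",d["frame"][:,:,::-1]);print(n,d["mtx"],d["dist_coeffs"],d["world_from_camera"])
d=get_image("wrist");print(d["hand_eye"],d["mtx"],d["dist_coeffs"]); print([k for k in globals() if 'grip' in k.lower()], globals().get('grip_depth'))
E
```

```text
pics
{'clock': 0.0, 'q': array([ 1.19051239,  0.61593657, -0.01262013,  1.42488224,  0.00809756,
        1.10337224, -0.04036566]), 'qd': array([ 3.58552347e-04, -3.07820273e-04,  1.64301528e-04, -6.68577672e-04,
        4.26185675e-05,  8.90636845e-04, -4.20038334e-04]), 'joint_efforts': array([ 2.32405455e-04, -4.58927751e+01,  2.09035738e-01, -1.65743691e+01,
       -6.10681437e-02,  2.05173797e-02,  2.50913554e-04]), 'position': array([ 224.9332722 , -609.0079228 ,  217.47540789]), 'orientation': array([ 9.84385532e-01,  1.76021309e-01, -2.39844730e-04, -1.25139195e-03]), 'wrist_force': array([ 0.7104309 , -0.38439305, -0.08452777]), 'wrist_torque': array([-0.0140039 , -0.02230393, -0.0486423 ]), 'grip_force': 0.0, 'finger_gap': 1.001694877076899}
top [[413.40628327   0.         316.37569495]
 [  0.         413.40628327 193.15206001]
 [  0.           0.           1.        ]] [-0.03756427  0.          0.          0.          0.        ] [[-1.00536590e-02 -9.97113085e-01  7.52623331e-02  5.20488060e+02]
 [-9.99949210e-01  1.00784759e-02 -5.00667396e-05 -1.88168908e+01]
 [-7.086074
[... 360 characters left out ...]
3673e-01  1.07515479e+03]
 [ 9.39074342e-01  2.84210697e-01 -1.93296817e-01  1.84628236e+02]
 [-7.68495804e-03 -5.44874667e-01 -8.38482283e-01  9.03988225e+02]
 [ 0.00000000e+00  0.00000000e+00  0.00000000e+00  1.00000000e+00]]
[[-7.50671671e-04 -9.66429251e-01 -2.56931781e-01  7.17621441e+01]
 [ 9.99999554e-01 -5.78077361e-04 -7.47281882e-04 -3.87552985e-01]
 [ 5.73668623e-04 -2.56932227e-01  9.66429253e-01 -1.64884487e+02]
 [ 0.00000000e+00  0.00000000e+00  0.00000000e+00  1.00000000e+00]] [[348.62971818   0.         325.47664893]
 [  0.         348.62971818 206.50096275]
 [  0.           0.           1.        ]] [0.01243516 0.         0.         0.         0.        ]
['grip_depth'] 18.8
```

View pics/top0.png

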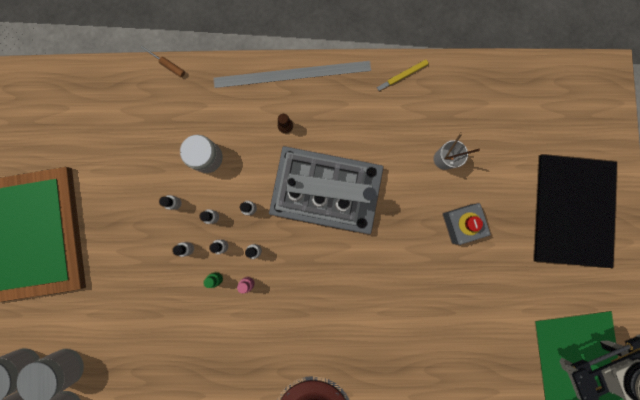

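View pics/scene0.png

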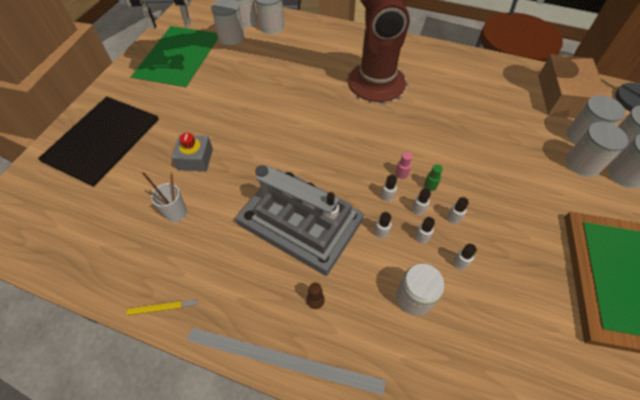

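The top view shows the shaker at about (328,190), with pots in the near row at (295,195), (320,200) and (343,204). The stop button is at (474,224), the spares are around (168..255, 200..252), and the knob is at (291,182). I'll zoom in for precise pixels.

```bash
cat > h.py <<'E'
from plant import *
import cv2,numpy as np
from scipy.spatial.transform import Rotation as R
def snap(n):
    s=read_state() if n=="wrist" else None
    d=get_image(n)
    if n=="wrist":
        T=np.eye(4);T[:3,:3]=R.from_quat(s["orientation"]).as_matrix();T[:3,3]=s["position"]
        d["world_from_camera"]=T@d["hand_eye"]
    return d
def p2w(d,uv,z):
    "pixels to world xy on the plane z"
    n=cv2.undistortPoints(np.array(uv,float).reshape(-1,1,2),d["mtx"],d["dist_coeffs"]).reshape(-1,2)
    W=d["world_from_camera"];r=np.c_[n,np.ones(len(n))]@W[:3,:3].T
    z=np.broadcast_to(z,len(n));return W[:3,3]+r*((z-W[2,3])/r[:,2])[:,None]
def w2p(d,P):
    C=np.linalg.inv(d["world_from_camera"])
    return cv2.projectPoints(np.array(P,float).reshape(-1,1,3),cv2.Rodrigues(C[:3,:3])[0],C[:3,3],d["mtx"],d["dist_coeffs"])[0].reshape(-1,2)
def crop(d,x0,y0,w,h,k,name):
    cv2.imwrite("pics/"+name,cv2.resize(d["frame"][y0:y0+h,x0:x0+w,::-1],None,fx=k,fy=k,interpolation=cv2.INTER_CUBIC))
E
python3 - <<'E'
from h import *
d=snap("top");import pickle
pickle.dump(d,open("top0.pkl","wb"))
a=d["frame"][140:245,265:395,::-1]; b=d["frame"][185:300,150:270,::-1]
a=cv2.resize(a,None,fx=5,fy=5,interpolation=cv2.INTER_CUBIC)
cv2.imwrite("pics/shk.png",a); crop(d,150,185,120,115,5,"sp.png")
f=cv2.cvtColor(d["frame"],cv2.COLOR_RGB2HSV)
m=((f[...,0]<6)|(f[...,0]>174))&(f[...,1]>190)&(f[...,2]>110); m[:,:430]=0;m[:,500:]=0;m[:190]=0;m[260:]=0
ys,xs=np.nonzero(m);print(len(xs),xs.mean(),ys.mean(),xs.min(),xs.max(),ys.min(),ys.max());print(p2w(d,[[xs.mean(),ys.mean()]],98))
E
```

```text
124 474.2096774193548 223.5 468 481 217 230
[[ 518.16452599 -420.22191282   98.        ]]
```

View pics/shk.png

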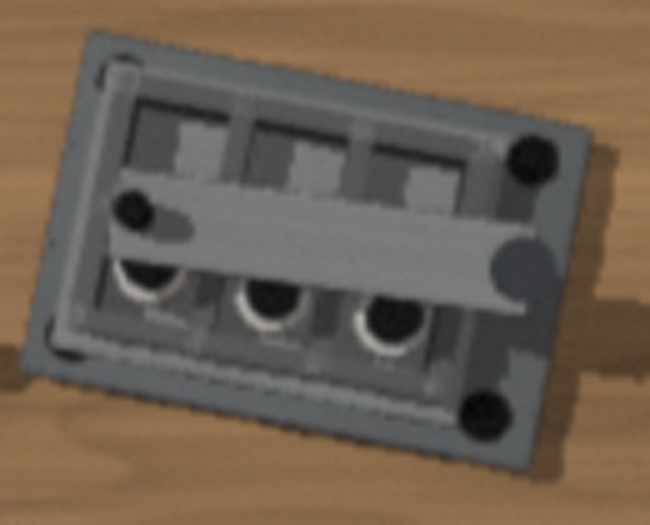

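View pics/sp.png

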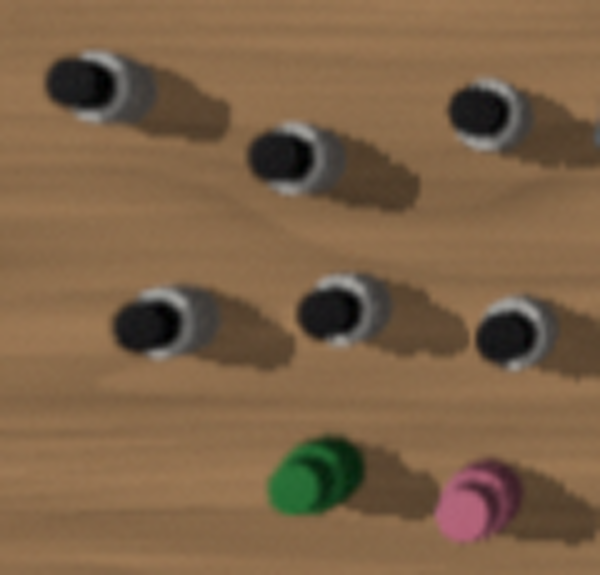

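The housing corners (z=42) are at crop pixels (90,32), (592,130), (530,468) and (22,375). Pots stand in cells 0, 1 and 2, so cells 3, 4 and 5 are empty. The spare cap tops are at (80,84), (282,157), (478,111), (148,326), (332,314) and (506,337).

```bash
cat >> h.py <<'E'
def c2w(d,pts,x0,y0,k,z): return p2w(d,(np.array(pts,float)+.5)/k-.5+[x0,y0],z)
E
python3 - <<'E'
from h import *;import pickle
np.set_printoptions(precision=1,suppress=True)
d=pickle.load(open("top0.pkl","rb"))
c=c2w(d,[[90,32],[592,130],[530,468],[22,375]],265,140,5,42)[:,:2];print(c,c.mean(0))
m=np.array([[95,140],[95,-140],[-95,-140],[-95,140]],float)
cc=c.mean(0);A=m.T@(c-cc);th=np.arctan2(A[0,1]-A[1,0],A[0,0]+A[1,1]);print("yaw",th)
Rm=np.array([[np.cos(th),-np.sin(th)],[np.sin(th),np.cos(th)]]);print("res",m@Rm.T+cc-c)
k=c2w(d,[[132,210]],265,140,5,191)[0,:2];pv=cc+Rm@[0,-118]
v=Rm.T@(k-pv);print("knob",k,"pivot",pv,"len",np.hypot(*v),"bar",np.arctan2(-v[0],v[1]))
print("pots012",c2w(d,[[393,315],[272,293],[150,265]],265,140,5,141))
for i,(x,y) in enumerate([(-31,-62),(-31,0),(-31,62),(31,-62),(31,0),(31,62)]):print(i,cc+Rm@[x,y])
print("spares",c2w(d,[(80,84),(282,157),(478,111),(148,326),(332,314),(506,337)],150,185,5,85))
E
```

```text
[[ 733.    71.3]
 [ 676.8 -199.5]
 [ 495.4 -162.4]
 [ 547.7  108.4]] [613.2 -45.5]
yaw -0.1983849888129169
res [[ 0.9  1.7]
 [ 2.  -2. ]
 [-2.9 -1.7]
 [-0.   2. ]]
knob [620.3  39.9] pivot [ 590.  -161.2] len 203.423806462048 bar 0.04876182068820979
pots012 [[572.7 -84.1 141. ]
 [584.1 -25.2 141. ]
 [598.4  34.3 141. ]]
0 [ 570.6 -100.2]
1 [582.9 -39.4]
2 [595.1  21.4]
3 [ 631.4 -112.4]
4 [643.6 -51.6]
5 [655.9   9.1]
spares [[583.3 371.8  85. ]
 [544.6 266.1  85. ]
 [567.3 164.9  85. ]
 [458.5 334.6  85. ]
 [464.  239.7  85. ]
 [451.6 150.3  85. ]]
```

```bash
cat >> h.py <<'E'
O=np.array([615.6,-31.2]);YAW=-0.198;PIV=O+np.array([[np.cos(YAW),-np.sin(YAW)],[np.sin(YAW),np.cos(YAW)]])@[0,-118]
def cell(x,y): return O+np.array([[np.cos(YAW),-np.sin(YAW)],[np.sin(YAW),np.cos(YAW)]])@[x,y]
def legs(*tg):
    "tg: (x,y,z,psi) waypoints; prints per-leg tool shifts (units) and turn, translation first then turn"
    s=read_state();M=R.from_quat(s["orientation"]).as_matrix();p=s["position"];psi=np.arctan2(M[1,0],M[0,0])
    print("at",p.round(1),"psi",round(psi,3),"t",round(s["clock"],2),"gap",round(s["finger_gap"],3),"tilt",M[:2,2].round(4))
    for t in tg:
        d=np.array(t[:3])-p;c,q=np.cos(psi),np.sin(psi)
        v=np.array([c*d[0]+q*d[1],q*d[0]-c*d[1],-d[2]])/80
        dt=(psi-t[3]+np.pi)%(2*np.pi)-np.pi
        print("shift",v.round(3),"rows>=%.1f"%(np.linalg.norm(v)/.625),"turn",round(dt/.5,3));p=np.array(t[:3]);psi=t[3]
E
python3 - <<'E'
from h import *
legs((518.2,-420.2,217,.354),(518.2,-420.2,125,.354))
E
```

```text
at [ 225.  -609.3  217.9] psi 0.354 t 0.2 gap 1.0 tilt [-0.0006  0.0014]
shift [ 4.257 -0.948  0.012] rows>=7.0 turn -0.0
shift [0.   0.   1.15] rows>=1.8 turn 0.0
```

>>> step_arm(
  increments=[
    [[0.532, -0.118, 0, 0, -1], [0.532, -0.118, 0, 0, -1], [0.532, -0.118, 0, 0, -1], [0.532, -0.118, 0, 0, -1], [0.532, -0.118, 0, 0, -1]],
  ],
  force=20,
)

```text
clock: 0.7
position: [409.7, -490.5, 218.5]
orientation: [0.984, 0.176, -0.0, -0.0]
wrist_force: [1.1, -0.4, -0.9]
finger_gap: 0.62
grip_force: 0.0
```

>>> step_arm(
  increments=[
    [[0.532, -0.118, 0, 0, -1], [0.532, -0.118, 0, 0, -1], [0.532, -0.118, 0, 0, -1], [0, 0, 0, 0, -1], [0, 0, 0, 0, -1]],
  ],
)

```text
clock: 1.2
position: [519.4, -419.4, 218.0]
orientation: [0.984, 0.178, -0.0, -0.0]
wrist_force: [0.1, -1.5, -0.7]
finger_gap: 0.187
grip_force: 0.0
```

```bash
python3 - <<'E'
from h import *
d=snap("wrist");cv2.imwrite("pics/w1.png",d["frame"][:,:,::-1])
f=cv2.cvtColor(d["frame"],cv2.COLOR_RGB2HSV)
m=((f[...,0]<6)|(f[...,0]>174))&(f[...,1]>190)&(f[...,2]>110)
n,l,st,c=cv2.connectedComponentsWithStats(m.astype(np.uint8));i=1+st[1:,4].argmax();print(st[i],c[i],p2w(d,[c[i]],98))
legs((518.2,-420.2,110,.354))
E
```

```text
[ 304  178   44   45 1247] [326.03047314 200.53488372] [[ 520.40214969 -418.79251886   98.        ]]
at [ 517.7 -421.3  218.2] psi 0.354 t 1.25 gap 0.146 tilt [-0.0016 -0.0005]
shift [ 0.011 -0.011  1.353] rows>=2.2 turn -0.001
```

View pics/w1.png

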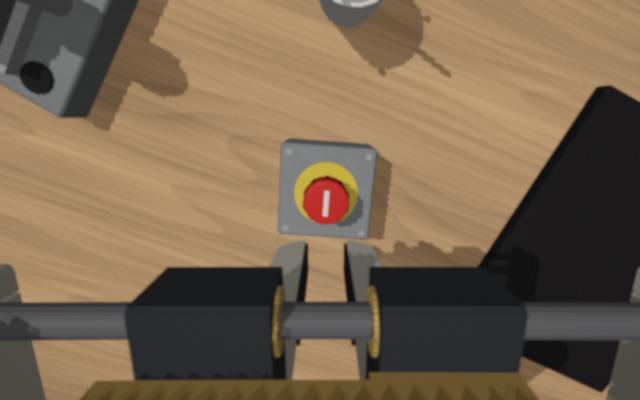

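The red head is centred at (326,200), which gives world (520,-419), under the tool. I'll go down and then press slowly.

>>> step_arm(
  increments=[
    [[0.04, 0, 0.4, 0, -1], [0, 0, 0.4, 0, -1], [0, 0, 0.4, 0, -1], [0, 0, 0.1, 0, -1], [0, 0, 0, 0, -1]],
  ],
)

```text
clock: 1.75
position: [519.3, -420.8, 113.6]
orientation: [0.985, 0.175, -0.001, -0.001]
wrist_force: [0.5, 0.1, 0.6]
finger_gap: 0.006
grip_force: 0.0
```

>>> step_arm(
  increments=[
    [[0, 0, 0.025, 0, -1], [0, 0, 0.025, 0, -1], [0, 0, 0.025, 0, -1], [0, 0, 0.0125, 0, -1], [0, 0, 0.0125, 0, -1]],
  ],
)

```text
clock: 2.25
position: [521.6, -419.8, 107.0]
orientation: [0.984, 0.176, 0.0, 0.0]
wrist_force: [0.9, -0.5, -0.3]
finger_gap: 0.006
grip_force: 0.0
```

>>> step_arm(
  increments=[
    [[0, 0, 0.0125, 0, -1], [0, 0, 0.0125, 0, -1], [0, 0, 0.0125, 0, -1], [0, 0, 0.0125, 0, -1], [0, 0, 0.0125, 0, -1]],
  ],
)

```text
clock: 2.75
position: [521.4, -419.8, 101.6]
orientation: [0.984, 0.176, -0.0, -0.0]
wrist_force: [0.5, -0.5, -0.5]
finger_gap: 0.005
grip_force: 0.0
```

>>> step_arm(
  increments=[
    [[0, 0, 0.0125, 0, -1], [0, 0, 0.0125, 0, -1], [0, 0, 0.0125, 0, -1], [0, 0, 0.0125, 0, -1], [0, 0, 0.0125, 0, -1]],
  ],
)

```text
clock: 3.25
position: [521.4, -419.7, 96.3]
orientation: [0.984, 0.176, -0.0, -0.0]
wrist_force: [-0.3, -0.3, 0.8]
finger_gap: 0.003
grip_force: 0.0
```

>>> step_arm(
  increments=[
    [[0, 0, 0.0125, 0, -1], [0, 0, 0.0125, 0, -1], [0, 0, 0.0125, 0, -1], [0, 0, 0.0125, 0, -1], [0, 0, 0, 0, -1]],
  ],
)

```text
clock: 3.75
position: [521.4, -419.8, 92.6]
orientation: [0.984, 0.176, 0.0, -0.0]
wrist_force: [-0.5, 0.6, -0.1]
finger_gap: 0.007
grip_force: 0.0
```

>>> step_arm(
  increments=[
    [[0, 0, 0.0125, 0, -1], [0, 0, 0.0125, 0, -1], [0, 0, 0.0125, 0, -1], [0, 0, 0, 0, -1], [0, 0, 0, 0, -1]],
  ],
)

```text
clock: 4.25
position: [521.7, -420.0, 92.3]
orientation: [0.984, 0.176, 0.001, 0.001]
wrist_force: [-1.6, 1.7, 9.9]
finger_gap: 0.008
grip_force: 5.2
```

>>> step_arm(
  increments=[
    [[0, 0, -0.05, 0, -1], [0, 0, -0.5, 0, 0], [0, 0, -0.6, 0, 0], [0, 0, -0.6, 0, 0], [0, 0, 0, 0, 0]],
  ],
)

```text
clock: 4.75
position: [525.1, -422.6, 238.2]
orientation: [0.984, 0.176, 0.006, 0.006]
wrist_force: [0.4, -0.3, 0.6]
finger_gap: 0.299
grip_force: 0.0
```

```bash
python3 - <<'E'
from h import *
legs((590,-40,235,.354),(590,-40,235,1.37))
E
```

```text
at [ 525.1 -422.6  238.2] psi 0.354 t 4.75 gap 0.299 tilt [ 0.0134 -0.01  ]
shift [ 2.418 -4.206  0.04 ] rows>=7.8 turn -0.001
shift [0. 0. 0.] rows>=0.0 turn -2.032
```

>>> step_arm(
  increments=[
    [[0.29, -0.52, 0, 0, 0], [0.29, -0.52, 0, 0, 0], [0.29, -0.52, 0, 0, 0], [0.29, -0.52, 0, 0, 0], [0.29, -0.52, 0, 0, 0]],
  ],
)

```text
clock: 5.25
position: [558.1, -182.6, 229.2]
orientation: [0.984, 0.176, -0.0, -0.0]
wrist_force: [0.9, 0.3, 0.7]
finger_gap: 0.5
grip_force: 0.0
```

>>> step_arm(
  increments=[
    [[0.29, -0.52, 0, 0, 0], [0.29, -0.52, 0, 0, 0], [0.29, -0.52, 0, 0, 0], [0, 0, 0, -0.254, 0], [0, 0, 0, -0.254, 0]],
  ],
)

```text
clock: 5.75
position: [580.3, -40.1, 229.1]
orientation: [0.953, 0.304, -0.0, -0.0]
wrist_force: [-0.2, -0.4, 0.1]
finger_gap: 0.497
grip_force: 0.0
```

>>> step_arm(
  increments=[
    [[0, 0, 0, -0.254, 0], [0, 0, 0, -0.254, 0], [0, 0, 0, -0.254, 0], [0, 0, 0, -0.254, 0], [0, 0, 0, -0.254, 0]],
  ],
)

```text
clock: 6.25
position: [580.0, -43.3, 229.0]
orientation: [0.812, 0.584, -0.0, -0.0]
wrist_force: [-0.6, 0.6, -0.4]
finger_gap: 0.504
grip_force: 0.0
```

>>> step_arm(
  increments=[
    [[0, 0, 0, -0.254, 0], [0, 0, -0.4, 0, 0], [0, 0, -0.4, 0, 0], [0, 0, 0, 0, 0], [0, 0, 0, 0, 0]],
  ],
)

```text
clock: 6.75
position: [580.2, -43.3, 293.6]
orientation: [0.775, 0.633, 0.0, 0.0]
wrist_force: [-1.4, -0.1, -1.6]
finger_gap: 0.502
grip_force: 0.0
```

```bash
python3 - <<'E'
from h import *;import pickle
legs()
d=snap("wrist");pickle.dump(d,open("w2.pkl","wb"));cv2.imwrite("pics/w2.png",d["frame"][:,:,::-1])
E
```

```text
at [580.2 -43.3 293.6] psi 1.37 t 6.75 gap 0.502 tilt [ 0.0006 -0.    ]
```

View pics/w2.png

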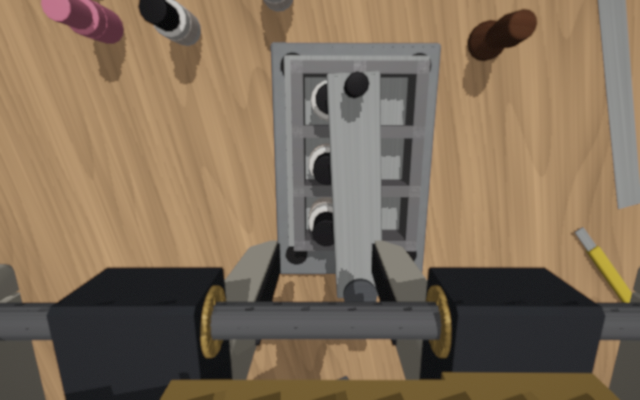

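The wrist view shows the knob top at (357,84), crate dividers at rows 132 and 191, the cell inner edges at columns 304 and 405, and a bystander burnisher at (500,35). I'll refine the pose from these.

```bash
python3 - <<'E'
from h import *;import pickle
np.set_printoptions(precision=1,suppress=True)
d=pickle.load(open("w2.pkl","rb"))
Rm=np.array([[np.cos(YAW),-np.sin(YAW)],[np.sin(YAW),np.cos(YAW)]])
def sh(uv,z): return (p2w(d,uv,z)[:,:2]-O)@Rm
print("housing z42",sh([[273,45],[440,45],[422,272],[281,274]],42))
print("dividers y",sh([[315,132],[395,132],[315,191],[395,191]],96))
print("cell edges x",sh([[304,100],[304,220],[405,100],[405,160]],96))
k=p2w(d,[[357,84]],191)[0,:2];v=Rm.T@(k-PIV);print("knob",k,np.hypot(*v),np.arctan2(-v[0],v[1]))
print("pots",sh([[328,225],[325,166],[325,97]],141))
cv2.imwrite("pics/w2c.png",cv2.resize(d["frame"][35:285,265:445,::-1],None,fx=2.4,fy=2.4*1,interpolation=cv2.INTER_CUBIC))
E
```

```text
housing z42 [[ -89.1  126.1]
 [  94.2  125.2]
 [  92.8 -146. ]
 [ -90.4 -148.2]]
dividers y [[-42.5  35.2]
 [ 38.9  34.9]
 [-43.2 -26.2]
 [ 41.8 -26.5]]
cell edges x [[-53.   66.3]
 [-55.5 -58.3]
 [ 47.3  65.9]
 [ 50.6   6.4]]
knob [621.5  42.8] 191.91996182265484 0.045729496607996356
pots [[-29.7 -49.6]
 [-32.3   7. ]
 [-32.1  67.1]]
```

View pics/w2c.png

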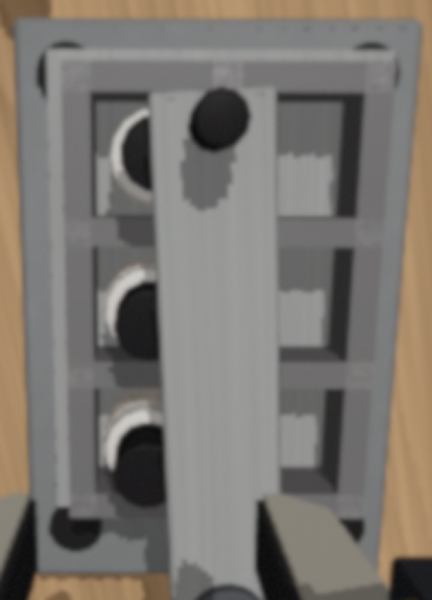

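```bash
sed -i 's/^O=np.array(\[615.6,-31.2\])/O=np.array([616.1,-28.7])/' h.py; python3 - <<'E'
from h import *
print(PIV); legs((621,41.5,293,1.37),(621,41.5,163,1.42))
E
```

```text
[ 592.88836141 -144.39451082]
at [579.6 -43.4 292.6] psi 1.37 t 6.8 gap 0.499 tilt [-0.0018 -0.0001]
shift [ 1.144  0.296 -0.005] rows>=1.9 turn -0.0
shift [0.    0.    1.625] rows>=2.6 turn -0.1
```

>>> step_arm(
  increments=[
    [[0.38, 0.099, 0, 0, 0], [0.38, 0.099, 0, 0, 0], [0.384, 0.098, 0, 0, 0], [0, 0, 0, -0.1, 0], [0, 0, 0, 0, 0]],
  ],
)

```text
clock: 7.3
position: [620.9, 42.7, 291.4]
orientation: [0.758, 0.653, -0.002, -0.001]
wrist_force: [-0.4, 0.6, -0.2]
finger_gap: 0.502
grip_force: 0.0
```

>>> step_arm(
  increments=[
    [[0, 0, 0.4, 0, 0], [0, 0, 0.5, 0, 0], [0, 0, 0.4, 0, 0], [0, 0, 0.3, 0, 0], [0, 0, 0, 0, 0]],
  ],
)

```text
clock: 7.8
position: [618.2, 39.4, 160.9]
orientation: [0.759, 0.651, -0.005, -0.003]
wrist_force: [-0.6, -0.6, 0.3]
finger_gap: 0.498
grip_force: 0.0
```

>>> step_arm(
  increments=[
    [[0, 0, 0, 0, -0.6], [0, 0, 0, 0, -0.6], [0, 0, 0, 0, -1], [0, 0, 0, 0, -1], [0, 0, 0, 0, -1]],
  ],
  force=12,
)

```text
clock: 8.3
position: [622.2, 41.8, 166.9]
orientation: [0.758, 0.652, 0.001, 0.001]
wrist_force: [-1.4, -0.5, 3.1]
finger_gap: 0.189
grip_force: 12.0
```

```bash
python3 - <<'E'
from h import *
legs();s=read_state();print(s["wrist_force"],s["grip_force"]);v=s["position"][:2]-PIV;print(np.hypot(*v),np.arctan2(v[1],v[0]))
E
```

```text
at [622.2  41.8 166.9] psi 1.42 t 8.3 gap 0.189 tilt [0.002  0.0002]
[-1.40562882 -0.5322913   3.12168615] 12.00133815407753
188.4724102696887 1.4144015099636298
```

>>> step_arm(
  increments=[
    [[-0.012, -0.235, 0, -0.2, -1], [-0.012, -0.235, 0, -0.2, -1], [-0.012, -0.235, 0, -0.2, -1], [-0.012, -0.235, 0, -0.2, -1], [0, 0, 0, 0, -1]],
  ],
)

```text
clock: 8.8
position: [545.8, 37.9, 166.9]
orientation: [0.613, 0.79, 0.0, 0.0]
wrist_force: [-0.9, 0.9, 2.9]
finger_gap: 0.191
grip_force: 12.0
```

>>> step_arm(
  increments=[
    [[-0.012, -0.235, 0, -0.2, -1], [-0.012, -0.235, 0, -0.2, -1], [-0.012, -0.235, 0, -0.2, -1], [-0.012, -0.235, 0, -0.2, -1], [0, 0, 0, 0, -1]],
  ],
)

```text
clock: 9.3
position: [478.4, 4.2, 165.8]
orientation: [0.446, 0.895, -0.001, -0.0]
wrist_force: [-0.9, 1.1, -1.3]
finger_gap: 0.193
grip_force: 12.0
```

>>> step_arm(
  increments=[
    [[-0.012, -0.235, 0, -0.2, -1], [-0.012, -0.235, 0, -0.2, -1], [-0.012, -0.235, 0, -0.2, -1], [0, 0, 0, 0, -1], [0, 0, 0, 0, -1]],
  ],
)

```text
clock: 9.8
position: [441.0, -34.8, 165.8]
orientation: [0.308, 0.951, 0.0, -0.0]
wrist_force: [0.2, -0.3, 2.2]
finger_gap: 0.189
grip_force: 12.0
```

```bash
python3 - <<'E'
from h import *
legs();s=read_state();print(s["wrist_force"],s["grip_force"]);v=s["position"][:2]-PIV;print(np.hypot(*v),np.arctan2(v[1],v[0]))
E
```

```text
at [441.  -34.8 165.8] psi 2.516 t 9.8 gap 0.189 tilt [0.0002 0.0006]
[ 0.23904288 -0.29760945  2.20945208] 12.000772655010223
187.28739894873902 2.5162290008623596
```

>>> step_arm(
  increments=[
    [[0, 0, 0, 0, 0], [0, 0, 0, 0, 0], [0, 0, 0, 0, 0], [0, 0, -0.4, 0, 0], [0, 0, -0.4, 0, 0]],
  ],
)

```text
clock: 10.3
position: [439.9, -34.7, 229.8]
orientation: [0.306, 0.952, 0.0, -0.001]
wrist_force: [1.3, 0.1, 0.5]
finger_gap: 0.49
grip_force: 0.0
```

```bash
python3 - <<'E'
from h import *
legs((520,110,300,2.516),(520,110,300,1.37))
E
```

```text
at [439.9 -34.7 229.8] psi 2.52 t 10.3 gap 0.49 tilt [-0.0024  0.0011]
shift [ 0.239  2.053 -0.877] rows>=3.6 turn 0.008
shift [0. 0. 0.] rows>=0.0 turn 2.292
```

>>> step_arm(
  increments=[
    [[0, 0, -0.4, 0, 0], [0.06, 0.513, -0.12, 0, 0], [0.06, 0.513, -0.12, 0, 0], [0.06, 0.513, -0.12, 0, 0], [0.06, 0.513, -0.12, 0, 0]],
  ],
)

```text
clock: 10.8
position: [521.2, 110.9, 300.5]
orientation: [0.306, 0.952, -0.0, 0.0]
wrist_force: [1.6, -0.7, -0.8]
finger_gap: 0.496
grip_force: 0.0
```

>>> step_arm(
  increments=[
    [[0, 0, 0, 0.255, 0], [0, 0, 0, 0.255, 0], [0, 0, 0, 0.255, 0], [0, 0, 0, 0.255, 0], [0, 0, 0, 0.255, 0]],
  ],
)

```text
clock: 11.3
position: [520.4, 110.0, 299.9]
orientation: [0.591, 0.807, 0.0, -0.0]
wrist_force: [0.7, -0.7, -0.4]
finger_gap: 0.5
grip_force: 0.0
```

>>> step_arm(
  increments=[
    [[0, 0, 0, 0.255, 0], [0, 0, 0, 0.255, 0], [0, 0, 0, 0.255, 0], [0, 0, 0, 0.255, 0], [0, 0, 0, 0, 0]],
  ],
)

```text
clock: 11.8
position: [520.4, 110.0, 300.0]
orientation: [0.774, 0.634, 0.0, 0.0]
wrist_force: [0.2, 0.3, 0.2]
finger_gap: 0.502
grip_force: 0.0
```

```bash
python3 - <<'E'
from h import *;import pickle
legs();d=snap("wrist");pickle.dump(d,open("w3.pkl","wb"));t=snap("top")
a=cv2.resize(t["frame"][140:300,150:400],None,fx=2.56,fy=2.56,interpolation=cv2.INTER_CUBIC)
cv2.imwrite("pics/w3.png",cv2.resize(np.vstack([d["frame"][:270],a[:330]])[...,::-1],None,fx=1,fy=1))
E
```

```text
at [520.4 110.  300. ] psi 1.373 t 11.8 gap 0.502 tilt [ 0.0001 -0.0002]
```

View pics/w3.png

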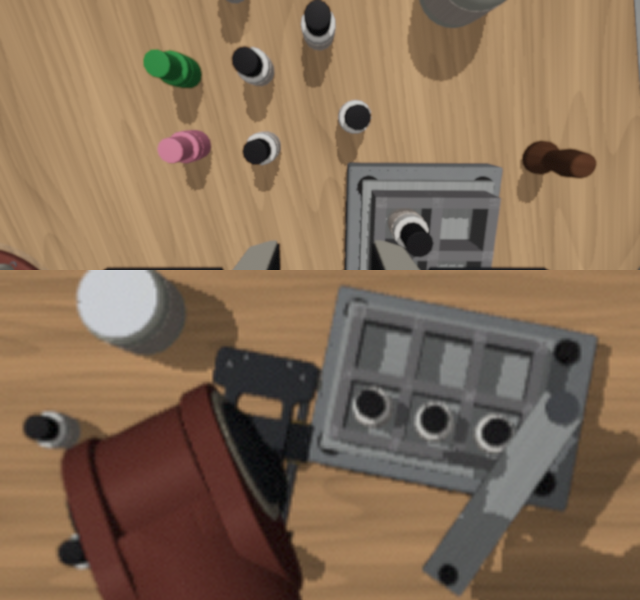

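Bar is clear; cells 3–5 are empty; the target spare's cap is at (356,117) in the wrist view and another at (317,18).

```bash
python3 - <<'E'
from h import *;import pickle
np.set_printoptions(precision=1,suppress=True)
d=pickle.load(open("w3.pkl","rb"));t=snap("top")
print("spares",p2w(d,[[356,117],[317,18],[259,151],[248,62]],85))
Rm=np.array([[np.cos(YAW),-np.sin(YAW)],[np.sin(YAW),np.cos(YAW)]])
f=lambda uv,z:(c2w(t,uv,150,140,2.56,z)[:,:2]-O)@Rm
print("pots",f([[372,134],[433,150],[496,163]],141)); print("div",f([[417,70],[408,112],[478,83],[470,125]],96))
print("bystander shaker w/ wrist", (p2w(d,[[412,236]],141)[:,:2]-O)@Rm)
p=p2w(d,[[356,117]],85)[0];legs((p[0],p[1],120,1.37),(p[0],p[1],56,1.37))
crop(t,285,150,110,90,7,"t4.png")
E
```

```text
spares [[565.7 170.8  85. ]
 [544.6 271.   85. ]
 [456.7 156.5  85. ]
 [467.8 245.5  85. ]]
pots [[-28.2  57.6]
 [-32.4  -2.5]
 [-33.3 -63.8]]
div [[ 46.4  28.6]
 [  3.2  29.5]
 [ 44.9 -33.9]
 [  1.9 -33.8]]
bystander shaker w/ wrist [[-35.9  72.9]]
at [520.4 109.8 300. ] psi 1.375 t 11.95 gap 0.502 tilt [-0.  0.]
shift [0.9 0.4 2.2] rows>=3.9 turn 0.01
shift [0.  0.  0.8] rows>=1.3 turn 0.0
```

View pics/t4.png

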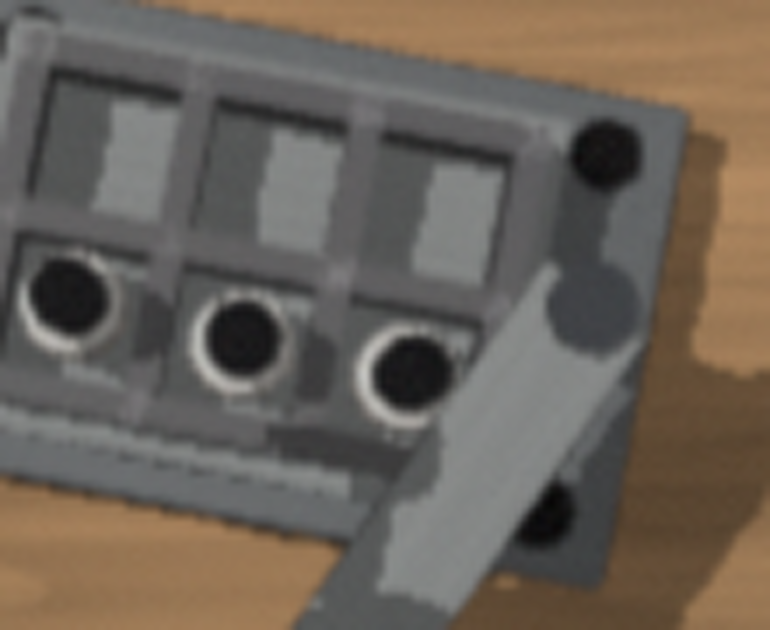

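```bash
python3 - <<'E'
from h import *
np.set_printoptions(precision=1,suppress=True)
t=snap("top")
Rm=np.array([[np.cos(YAW),-np.sin(YAW)],[np.sin(YAW),np.cos(YAW)]])
print((c2w(t,[[108,145],[270,176],[437,212]],285,150,7,96)[:,:2]-O)@Rm)
legs((566.5,168,135,1.37),(566.5,168,56,1.37));print(cell(31,-62),cell(31,0),cell(31,62))
E
```

```text
[[ 32.1  58.7]
 [ 32.   -1.7]
 [ 30.4 -64.2]]
at [520.4 109.7 300. ] psi 1.374 t 12.0 gap 0.498 tilt [-0.  0.]
shift [0.8 0.4 2.1] rows>=3.6 turn 0.008
shift [0. 0. 1.] rows>=1.6 turn 0.0
[634.3 -95.6] [646.5 -34.8] [658.7  26. ]
```

>>> step_arm(
  increments=[
    [[0.4, 0.2, 0.2, 0, 0.1], [0.4, 0.2, 0.3, 0, 0.1], [0, 0, 0.55, 0, 0.1], [0, 0, 0.55, 0, 0.1], [0, 0, 0.5, 0, 0.1]],
  ],
)

```text
clock: 12.5
position: [564.2, 166.1, 130.1]
orientation: [0.773, 0.634, -0.0, -0.0]
wrist_force: [0.8, -0.2, 0.2]
finger_gap: 0.548
grip_force: 0.0
```

>>> step_arm(
  increments=[
    [[0, 0, 0, 0, 0.1], [0, 0, 0.3, 0, 0.1], [0, 0, 0.3, 0, 0.1], [0, 0, 0.3, 0, 0.1], [0, 0, 0.1, 0, 0.1]],
  ],
)

```text
clock: 13.0
position: [564.6, 165.9, 52.0]
orientation: [0.774, 0.634, -0.0, -0.0]
wrist_force: [-0.3, 0.4, 0.1]
finger_gap: 0.552
grip_force: 0.0
```

>>> step_arm(
  increments=[
    [[0, 0, 0, 0, 0.1], [0, 0, 0, 0, -1], [0, 0, 0, 0, -1], [0, 0, 0, 0, -1], [0, 0, 0, 0, -1]],
  ],
  force=20,
)

```text
clock: 13.5
position: [565.2, 166.3, 53.1]
orientation: [0.774, 0.634, 0.001, 0.0]
wrist_force: [-0.2, 0.0, 2.1]
finger_gap: 0.301
grip_force: 20.0
```

```bash
python3 - <<'E'
from h import *
c=cell(31,62);print(read_state()["grip_force"]);x,y=c
legs((566.5,168,200,1.37),(x,y,200,1.37),(x,y,112,1.37))
E
```

```text
19.96198207139969
at [565.2 166.3  53.1] psi 1.372 t 13.5 gap 0.301 tilt [0.0021 0.0007]
shift [ 0.024  0.012 -1.836] rows>=2.9 turn 0.005
shift [-1.51   1.483 -0.   ] rows>=3.4 turn 0.0
shift [0.  0.  1.1] rows>=1.8 turn 0.0
```

>>> step_arm(
  increments=[
    [[0, 0, -0.2, 0, -1], [0, 0, -0.55, 0, -1], [0, 0, -0.6, 0, -1], [0, 0, -0.5, 0, -1], [0, 0, 0, 0, -1]],
  ],
)

```text
clock: 14.0
position: [567.7, 168.1, 206.6]
orientation: [0.774, 0.634, 0.006, 0.002]
wrist_force: [0.3, 0.7, -0.5]
finger_gap: 0.298
grip_force: 20.0
```

>>> step_arm(
  increments=[
    [[-0.378, 0.37, 0, 0, -1], [-0.378, 0.37, 0, 0, -1], [-0.378, 0.37, 0, 0, -1], [-0.378, 0.37, 0, 0, -1], [0, 0, 0, 0, -1]],
  ],
)

```text
clock: 14.5
position: [658.7, 13.9, 197.7]
orientation: [0.778, 0.629, -0.002, 0.003]
wrist_force: [-0.7, -0.8, -1.7]
finger_gap: 0.294
grip_force: 20.0
```

```bash
python3 - <<'E'
from h import *
x,y=cell(31,62)-[1.3,1.7]
legs((x,y,145,1.37));d=snap("wrist");t=snap("top");a=cv2.resize(t["frame"][120:245,150:400],None,fx=2.56,fy=2.56,interpolation=cv2.INTER_CUBIC)
cv2.imwrite("pics/w5.png",np.vstack([d["frame"][:280],a])[...,::-1])
E
```

```text
at [658.7  13.9 197.7] psi 1.36 t 14.5 gap 0.294 tilt [-0.0006 -0.0071]
shift [ 0.123 -0.043  0.659] rows>=1.1 turn -0.02
```

View pics/w5.png

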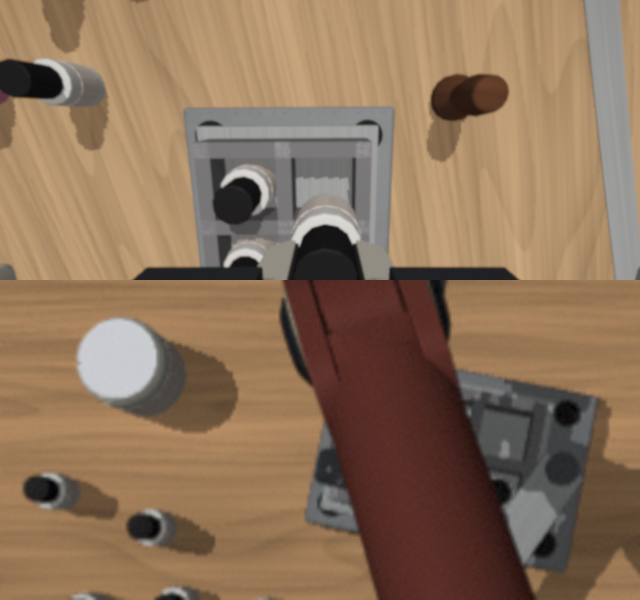

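The pot hangs upright in the grip at (325,240), above cell 5. Let it settle, then compute.

>>> step_arm(
  increments=[
    [[0, 0, 0, 0, -1], [0, 0, 0, 0, -1], [0, 0, 0, 0, -1], [0, 0, 0, 0, -1]],
  ],
)

```text
clock: 15.0
position: [656.3, 25.1, 200.3]
orientation: [0.773, 0.634, 0.0, -0.0]
wrist_force: [0.1, -0.5, -0.8]
finger_gap: 0.3
grip_force: 20.0
```

```bash
python3 - <<'E'
from h import *
np.set_printoptions(precision=1,suppress=True)
x,y=cell(31,62)-[1.3,1.7]
legs((x,y,145,1.37));d=snap("wrist")
Rm=np.array([[np.cos(YAW),-np.sin(YAW)],[np.sin(YAW),np.cos(YAW)]])
cv2.imwrite("pics/w6.png",cv2.resize(d["frame"][90:280,170:410],None,fx=3,fy=3,interpolation=cv2.INTER_CUBIC)[...,::-1])
# predicted cell 5 rim corners for the current estimate, and the pot's base circle
print(w2p(d,[[*cell(31+a,62+b),96] for a,b in((-25,25),(25,25),(25,-25),(-25,-25))])); 
E
```

```text
at [656.3  25.1 200.3] psi 1.374 t 15.0 gap 0.3 tilt [0. 0.]
shift [-0.   0.   0.7] rows>=1.1 turn 0.008
[[295.8 174.2]
 [359.9 174.3]
 [358.4 234.9]
 [297.1 234.9]]
```

View pics/w6.png

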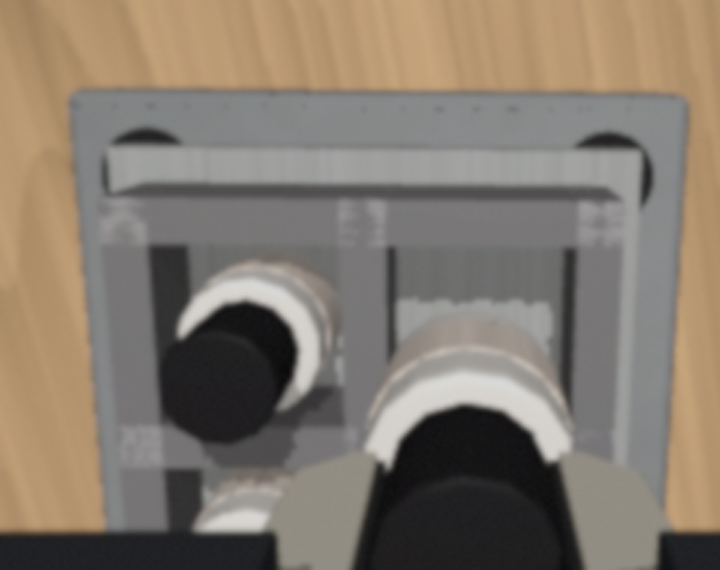

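>>> step_arm(
  increments=[
    [[0, 0.012, 0.3, 0, -1], [0, 0, 0.4, 0, -1], [0, 0, 0.2, 0, -1], [0, 0, 0.1, 0, -1], [0, 0, 0, 0, -1]],
  ],
)

```text
clock: 15.55
position: [657.0, 24.0, 119.2]
orientation: [0.774, 0.634, -0.001, -0.001]
wrist_force: [-0.3, 0.0, -0.1]
finger_gap: 0.299
grip_force: 20.0
```

>>> step_arm(
  increments=[
    [[0, 0, 0.04, 0, -1], [0, 0, 0.04, 0, -1], [0, 0, 0, 0, -1]],
  ],
)

```text
clock: 15.85
position: [657.7, 24.0, 114.1]
orientation: [0.774, 0.634, 0.0, 0.0]
wrist_force: [-1.1, 0.5, -1.2]
finger_gap: 0.298
grip_force: 20.0
```

>>> step_arm(
  increments=[
    [[0, 0, 0.025, 0, -1], [0, 0, 0.025, 0, -1], [0, 0, 0.015, 0, -1], [0, 0, 0, 0, -1]],
  ],
)

```text
clock: 16.25
position: [657.7, 24.0, 109.1]
orientation: [0.774, 0.634, 0.0, 0.0]
wrist_force: [-0.8, -0.3, 2.4]
finger_gap: 0.298
grip_force: 20.0
```

>>> step_arm(
  increments=[
    [[0, 0, 0, 0, -0.14], [0, 0, 0, 0, -0.14], [0, 0, 0, 0, -0.14], [0, 0, -0.2, 0, -0.14], [0, 0, -0.4, 0, -0.14]],
  ],
)

```text
clock: 16.75
position: [655.4, 23.4, 153.9]
orientation: [0.774, 0.634, -0.003, -0.002]
wrist_force: [0.5, -0.2, 0.2]
finger_gap: 0.431
grip_force: 0.0
```

>>> step_arm(
  increments=[
    [[0, 0, -0.55, 0, 0.1], [0, 0, -0.4, 0, 0.1], [0, 0, 0, 0, 0.1]],
  ],
)

```text
clock: 17.05
position: [660.6, 25.0, 238.5]
orientation: [0.774, 0.634, 0.005, 0.003]
wrist_force: [1.5, 0.6, -0.1]
finger_gap: 0.548
grip_force: 0.0
```

```bash
python3 - <<'E'
from h import *
legs((515,195,240,1.372),(544.6,268.5,135,1.372))
E
```

```text
at [660.6  25.  238.5] psi 1.372 t 17.05 gap 0.548 tilt [0.0116 0.0018]
shift [ 1.724 -2.204 -0.019] rows>=4.5 turn 0.0
shift [0.974 0.181 1.312] rows>=2.6 turn 0.0
```

>>> step_arm(
  increments=[
    [[0.344, -0.441, 0, 0, 0.1], [0.344, -0.441, 0, 0, 0.1], [0.344, -0.441, 0, 0, 0.1], [0.344, -0.441, 0, 0, 0.1], [0.344, -0.441, 0, 0, 0.1]],
  ],
)

```text
clock: 17.55
position: [509.9, 194.4, 231.6]
orientation: [0.774, 0.634, -0.001, -0.0]
wrist_force: [0.2, 0.1, 0.5]
finger_gap: 0.552
grip_force: 0.0
```

>>> step_arm(
  increments=[
    [[0, 0, 0, 0, 0.1], [0, 0, 0, 0, 0.1], [0, 0, 0, 0, 0.1], [0, 0, 0, 0, 0.1]],
  ],
)

```text
clock: 17.95
position: [512.7, 191.9, 231.9]
orientation: [0.775, 0.632, -0.0, 0.0]
wrist_force: [-0.7, 0.0, -0.4]
finger_gap: 0.551
grip_force: 0.0
```

```bash
cat >> h.py <<'E'
def caps(d,z=85,near=None):
    g=d["frame"].max(2);m=(g<45).astype(np.uint8)
    n,l,st,c=cv2.connectedComponentsWithStats(m)
    for i in range(1,n):
        x,y,w,h,a=st[i]
        if 30<a<6000 and .5<w/h<2 and a>.6*w*h:
            p=p2w(d,[c[i]],z)[0]
            if near is None or np.hypot(*(p[:2]-near))<70: print("cap px",c[i].round(1),(w,h,a),"xy",p[:2].round(1))
E
python3 - <<'E'
from h import *
legs((544.6,268.5,135,1.372));d=snap("wrist");caps(d,85,(544,268));t=snap("top");caps(t,85)
print(w2p(d,[[544.6,268.5,85]]));cv2.imwrite("pics/w7.png",d["frame"][...,::-1]);crop(t,265,140,130,105,5,"t7.png")
E
```

```text
at [512.7 191.9 231.9] psi 1.369 t 17.95 gap 0.551 tilt [-0.0005 -0.0009]
shift [1.019 0.199 1.211] rows>=2.6 turn -0.006
cap px [343.   95.3] (np.int32(29), np.int32(30), np.int32(665)) xy [544.9 274. ]
cap px [298.7 167.9] (np.int32(11), np.int32(14), np.int32(100)) xy [666.9  26.3]
cap px [371.1 171.8] (np.int32(9), np.int32(10), np.int32(71)) xy [ 654.9 -161.2]
cap px [294.4 191.8] (np.int32(10), np.int32(10), np.int32(77)) xy [604.8  37.9]
cap px [319.1 198. ] (np.int32(9), np.int32(9), np.int32(68)) xy [588.2 -25.7]
cap px [163.3 200.6] (np.int32(8), np.int32(7), np.int32(37)) xy [585.4 377.9]
cap px [343.6 203.1] (np.int32(10), np.int32(9), np.int32(74)) xy [574.4 -88.7]
cap px [363.1 223.6] (np.int32(8), np.int32(9), np.int32(49)) xy [ 521.2 -138.1]
cap px [250.9 252. ] (np.int32(11), np.int32(9), np.int32(77)) xy [451.6 149.9]
cap px [324.7 258.6] (np.int32(7), np.int32(8), np.int32(46)) xy [433.1 -38.4]
[[343.80034736 101.95779225]]
```

View pics/t7.png

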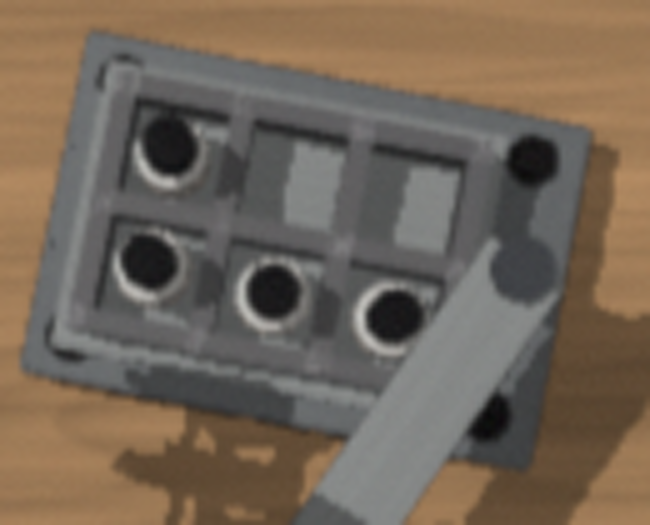

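Cell 5's pot stands upright and centred. Next pot.

>>> step_arm(
  increments=[
    [[0.5, 0.1, 0, 0, 0.1], [0.53, 0.1, 0.1, 0, 0.1], [0, 0, 0.5, 0, 0.1], [0, 0, 0.5, 0, 0.1], [0, 0, 0.1, 0, 0.1]],
  ],
)

```text
clock: 18.55
position: [541.4, 268.6, 131.6]
orientation: [0.774, 0.633, -0.005, -0.001]
wrist_force: [-0.5, -0.8, -0.6]
finger_gap: 0.549
grip_force: 0.0
```

>>> step_arm(
  increments=[
    [[0, 0, 0.3, 0, 0.1], [0, 0, 0.4, 0, 0.1], [0, 0, 0.3, 0, 0.1], [0, 0, 0, 0, 0.1], [0, 0, 0, 0, 0.1]],
  ],
)

```text
clock: 19.05
position: [544.8, 271.4, 57.8]
orientation: [0.774, 0.633, 0.001, 0.0]
wrist_force: [-0.0, -0.6, 0.5]
finger_gap: 0.548
grip_force: 0.0
```

>>> step_arm(
  increments=[
    [[0, 0, 0, 0, -1], [0, 0, 0, 0, -1], [0, 0, 0, 0, -1], [0, 0, 0, 0, -1]],
  ],
)

```text
clock: 19.45
position: [544.3, 271.6, 57.5]
orientation: [0.774, 0.634, 0.001, 0.0]
wrist_force: [0.7, -0.6, 3.2]
finger_gap: 0.299
grip_force: 20.0
```

```bash
python3 - <<'E'
from h import *
s=read_state();p=s["position"];print(s["grip_force"]);q=cell(32,0)
# fingers centre the pot in tool y; along tool x the estimate of the pot holds
u=np.array([np.cos(1.372),np.sin(1.372)]);off=u@(np.array([544.8,269])-p[:2]);x,y=q-u*off;print("off",off)
legs((p[0],p[1],205,1.372),(x,y,205,1.372),(x,y,p[2]+62,1.372))
E
```

```text
19.998659491539
off -2.3920165528361563
at [544.3 271.6  57.5] psi 1.372 t 19.45 gap 0.299 tilt [0.0017 0.0009]
shift [ 0.     0.    -1.844] rows>=2.9 turn 0.0
shift [-3.472  2.022 -0.   ] rows>=6.4 turn 0.0
shift [0.    0.    1.069] rows>=1.7 turn 0.0
```

>>> step_arm(
  increments=[
    [[0, 0, -0.2, 0, -1], [0, 0, -0.5, 0, -1], [0, 0, -0.6, 0, -1], [0, 0, -0.6, 0, -1], [0, 0, -0.2, 0, -1]],
  ],
)

```text
clock: 19.95
position: [545.5, 273.1, 230.3]
orientation: [0.774, 0.634, 0.005, 0.001]
wrist_force: [0.5, -0.9, -1.2]
finger_gap: 0.298
grip_force: 20.0
```

>>> step_arm(
  increments=[
    [[-0.3, 0.175, 0, 0, -1], [-0.45, 0.26, 0, 0, -1], [-0.45, 0.26, 0, 0, -1], [-0.45, 0.26, 0, 0, -1], [-0.45, 0.26, 0, 0, -1]],
  ],
)

```text
clock: 20.45
position: [605.8, 85.7, 224.4]
orientation: [0.774, 0.634, -0.0, -0.0]
wrist_force: [0.7, -0.1, -1.7]
finger_gap: 0.298
grip_force: 20.0
```

>>> step_arm(
  increments=[
    [[-0.45, 0.26, 0, 0, -1], [-0.45, 0.26, 0, 0, -1], [-0.3, 0.175, 0, 0, -1], [-0.172, 0.112, 0, 0, -1], [0, 0, 0, 0, -1]],
  ],
)

```text
clock: 20.95
position: [647.7, -36.0, 223.8]
orientation: [0.775, 0.632, -0.001, 0.0]
wrist_force: [-0.8, -0.1, -2.0]
finger_gap: 0.299
grip_force: 20.0
```

>>> step_arm(
  increments=[
    [[0, 0, 0, 0, -1], [0, 0, 0, 0, -1], [0, 0, 0, 0, -1]],
  ],
)

```text
clock: 21.25
position: [647.1, -30.3, 224.8]
orientation: [0.773, 0.635, 0.0, -0.0]
wrist_force: [-0.2, -0.5, -0.4]
finger_gap: 0.299
grip_force: 20.0
```

```bash
python3 - <<'E'
from h import *
q=cell(32,0);u=np.array([np.cos(1.372),np.sin(1.372)]);x,y=q+u*2.4
legs((x,y,150,1.372),(x,y,119.5,1.372))
t=snap("top");print("spares now");caps(t,85)
E
```

```text
at [647.1 -30.3 224.8] psi 1.376 t 21.25 gap 0.299 tilt [0.0001 0.0012]
shift [-0.027  0.016  0.935] rows>=1.5 turn 0.008
shift [0.    0.    0.381] rows>=0.6 turn 0.0
spares now
cap px [371.2 171.8] (np.int32(10), np.int32(10), np.int32(74)) xy [ 654.9 -161.4]
cap px [166.1 201.6] (np.int32(13), np.int32(8), np.int32(88)) xy [582.9 370.4]
cap px [215.8 247.1] (np.int32(11), np.int32(9), np.int32(79)) xy [464.7 240.2]
cap px [179.3 249.8] (np.int32(12), np.int32(9), np.int32(89)) xy [458.5 334.3]
cap px [250.9 252. ] (np.int32(11), np.int32(9), np.int32(77)) xy [451.6 149.9]
cap px [324.5 258.6] (np.int32(6), np.int32(6), np.int32(32)) xy [433.  -37.9]
cap px [346.6 397.3] (np.int32(9), np.int32(5), np.int32(35)) xy [ 86.  -89.6]
```

>>> step_arm(
  increments=[
    [[-0.015, 0.012, 0.3, 0, -1], [0, 0, 0.4, 0, -1], [0, 0, 0.3, 0, -1], [0, 0, 0.15, 0, -1], [0, 0, 0, 0, -1]],
  ],
)

```text
clock: 21.8
position: [647.0, -33.8, 130.8]
orientation: [0.773, 0.634, -0.001, -0.001]
wrist_force: [-1.2, 0.1, -0.7]
finger_gap: 0.297
grip_force: 20.0
```

>>> step_arm(
  increments=[
    [[0, 0, 0.05, 0, -1], [0, 0, 0.04, 0, -1], [0, 0, 0.03, 0, -1], [0, 0, 0, 0, -1]],
  ],
)

```text
clock: 22.2
position: [648.3, -34.4, 123.2]
orientation: [0.774, 0.634, 0.0, 0.0]
wrist_force: [-0.4, -0.2, -1.0]
finger_gap: 0.298
grip_force: 20.0
```

>>> step_arm(
  increments=[
    [[0.015, 0, 0.04, 0, -1], [0, 0, 0.04, 0, -1], [0, 0, 0.03, 0, -1], [0, 0, 0.025, 0, -1], [0, 0, 0, 0, -1]],
  ],
)

```text
clock: 22.7
position: [648.4, -33.1, 113.5]
orientation: [0.774, 0.634, -0.0, 0.0]
wrist_force: [-2.4, -0.6, 6.2]
finger_gap: 0.295
grip_force: 20.0
```

>>> step_arm(
  increments=[
    [[0, 0, 0, 0, -0.14], [0, 0, 0, 0, -0.14], [0, 0, 0, 0, -0.14], [0, 0, -0.2, 0, -0.14], [0, 0, -0.4, 0, -0.14]],
  ],
)

```text
clock: 23.2
position: [646.3, -33.5, 157.5]
orientation: [0.774, 0.634, -0.003, -0.002]
wrist_force: [1.0, -0.4, 0.2]
finger_gap: 0.429
grip_force: 0.0
```

>>> step_arm(
  increments=[
    [[0, 0, -0.55, 0, 0.1], [0, 0, -0.4, 0, 0.1], [0, 0, 0, 0, 0.1], [0, 0, 0, 0, 0.1]],
  ],
)

```text
clock: 23.6
position: [648.5, -33.2, 236.4]
orientation: [0.774, 0.634, 0.0, 0.0]
wrist_force: [-0.2, 0.2, -1.0]
finger_gap: 0.546
grip_force: 0.0
```

```bash
python3 - <<'E'
from h import *
legs((444,266,238,1.372))
E
```

```text
at [648.5 -33.2 236.4] psi 1.372 t 23.6 gap 0.546 tilt [ 0.0009 -0.0002]
shift [ 3.162 -3.243 -0.021] rows>=7.2 turn 0.001
```

>>> step_arm(
  increments=[
    [[0.395, -0.405, 0, 0, 0.1], [0.395, -0.405, 0, 0, 0.1], [0.395, -0.405, 0, 0, 0.1], [0.395, -0.405, 0, 0, 0.1], [0.395, -0.405, 0, 0, 0.1]],
  ],
)

```text
clock: 24.1
position: [518.5, 154.2, 234.1]
orientation: [0.774, 0.633, -0.002, -0.001]
wrist_force: [0.6, 0.4, -0.3]
finger_gap: 0.55
grip_force: 0.0
```

>>> step_arm(
  increments=[
    [[0.395, -0.405, 0, 0, 0.1], [0.395, -0.405, 0, 0, 0.1], [0.395, -0.405, 0, 0, 0.1], [0, 0, 0, 0, 0.1], [0, 0, 0, 0, 0.1]],
  ],
)

```text
clock: 24.6
position: [442.7, 266.0, 234.6]
orientation: [0.773, 0.635, -0.002, -0.0]
wrist_force: [0.4, 0.2, -0.9]
finger_gap: 0.551
grip_force: 0.0
```

>>> step_arm(
  increments=[
    [[0, 0, 0, 0, 0.1], [0, 0, 0, 0, 0.1]],
  ],
)

```text
clock: 24.8
position: [445.0, 263.9, 235.2]
orientation: [0.775, 0.632, -0.001, 0.0]
wrist_force: [0.1, -0.1, -0.7]
finger_gap: 0.551
grip_force: 0.0
```

```bash
python3 - <<'E'
from h import *
legs((458.5,336.5,135,1.372));d=snap("wrist");caps(d,85,(458,336));t=snap("top");caps(t,85)
crop(t,265,140,130,105,5,"t8.png")
E
```

```text
at [445.  263.9 235.2] psi 1.369 t 24.8 gap 0.551 tilt [-0.001  -0.0015]
shift [ 0.923 -0.017  1.253] rows>=2.5 turn -0.006
cap px [321.8 102.9] (np.int32(28), np.int32(29), np.int32(636)) xy [458.3 343.6]
cap px [298.5 168.1] (np.int32(10), np.int32(14), np.int32(97)) xy [666.4  26.7]
cap px [322.1 171.2] (np.int32(9), np.int32(13), np.int32(99)) xy [657.6 -34.2]
cap px [371.  171.8] (np.int32(10), np.int32(10), np.int32(72)) xy [ 654.9 -161. ]
cap px [294.4 191.8] (np.int32(10), np.int32(10), np.int32(77)) xy [604.8  37.9]
cap px [319.1 198. ] (np.int32(9), np.int32(9), np.int32(69)) xy [588.1 -25.8]
cap px [166.1 201.6] (np.int32(13), np.int32(8), np.int32(88)) xy [582.9 370.4]
cap px [343.6 203.1] (np.int32(10), np.int32(9), np.int32(74)) xy [574.4 -88.7]
cap px [363.  223.7] (np.int32(8), np.int32(9), np.int32(49)) xy [ 521.  -137.9]
cap px [215.7 247.1] (np.int32(12), np.int32(9), np.int32(81)) xy [464.8 240.6]
cap px [251.  252.1] (np.int32(11), np.int32(9), np.int32(78)) xy [451.4 149.9]
cap px [324.9 258.6] (np.int32(7), np.int32(6), np.int32(36)) xy [433.  -38.8]
```

>>> step_arm(
  increments=[
    [[0.47, 0, 0, 0, 0.1], [0.47, -0.015, 0.1, 0, 0.1], [0, 0, 0.5, 0, 0.1], [0, 0, 0.5, 0, 0.1], [0, 0, 0.2, 0, 0.1]],
  ],
)

```text
clock: 25.4
position: [456.7, 337.3, 128.2]
orientation: [0.774, 0.633, -0.003, 0.0]
wrist_force: [0.1, -0.6, -0.1]
finger_gap: 0.551
grip_force: 0.0
```

>>> step_arm(
  increments=[
    [[0, 0, 0.3, 0, 0.1], [0, 0, 0.4, 0, 0.1], [0, 0, 0.25, 0, 0.1], [0, 0, 0, 0, 0.1], [0, 0, 0, 0, 0.1]],
  ],
)

```text
clock: 25.9
position: [458.4, 339.6, 56.3]
orientation: [0.774, 0.633, 0.0, -0.0]
wrist_force: [0.9, -0.2, 0.6]
finger_gap: 0.547
grip_force: 0.0
```

>>> step_arm(
  increments=[
    [[0, 0, 0, 0, -1], [0, 0, 0, 0, -1], [0, 0, 0, 0, -1], [0, 0, 0, 0, -1]],
  ],
)

```text
clock: 26.3
position: [458.2, 340.1, 56.9]
orientation: [0.774, 0.634, 0.001, 0.0]
wrist_force: [-0.6, -0.3, 2.3]
finger_gap: 0.296
grip_force: 20.0
```

```bash
python3 - <<'E'
from h import *
s=read_state();p=s["position"];print(s["grip_force"]);q=cell(32,-62)
u=np.array([np.cos(1.372),np.sin(1.372)]);off=u@(np.array([458.4,338.5])-p[:2]);x,y=q-u*off;print("off",off,x,y)
legs((p[0],p[1],225,1.372),(x,y,225,1.372),(x,y,p[2]+62,1.372))
E
```

```text
19.96542066335678
off -1.4953949686749608 635.5741617112582 -94.31737976407824
at [458.2 340.1  56.9] psi 1.372 t 26.3 gap 0.296 tilt [0.0012 0.0009]
shift [ 0.     0.    -2.102] rows>=3.4 turn 0.001
shift [-4.885  3.246 -0.   ] rows>=9.4 turn 0.0
shift [0.    0.    1.327] rows>=2.1 turn 0.0
```

>>> step_arm(
  increments=[
    [[0, 0, -0.2, 0, -1], [0, 0, -0.5, 0, -1], [0, 0, -0.6, 0, -1], [0, 0, -0.6, 0, -1], [0, 0, -0.2, 0, -1]],
  ],
)

```text
clock: 26.8
position: [459.3, 341.9, 229.6]
orientation: [0.774, 0.634, 0.005, -0.0]
wrist_force: [0.7, 0.2, -1.5]
finger_gap: 0.299
grip_force: 20.0
```

>>> step_arm(
  increments=[
    [[-0.3, 0.2, 0, 0, -1], [-0.44, 0.29, 0, 0, -1], [-0.44, 0.29, 0, 0, -1], [-0.44, 0.29, 0, 0, -1], [-0.44, 0.29, 0, 0, -1]],
  ],
)

```text
clock: 27.3
position: [532.1, 155.0, 224.1]
orientation: [0.774, 0.634, -0.0, 0.0]
wrist_force: [0.1, -0.3, -0.2]
finger_gap: 0.297
grip_force: 20.0
```

>>> step_arm(
  increments=[
    [[-0.44, 0.29, 0, 0, -1], [-0.44, 0.29, 0, 0, -1], [-0.44, 0.29, 0, 0, -1], [-0.44, 0.29, 0, 0, -1], [-0.44, 0.29, 0, 0, -1]],
  ],
)

```text
clock: 27.8
position: [611.1, -40.4, 224.0]
orientation: [0.774, 0.634, -0.0, -0.0]
wrist_force: [-0.2, 0.2, -1.1]
finger_gap: 0.297
grip_force: 20.0
```

>>> step_arm(
  increments=[
    [[-0.4, 0.27, 0, 0, -1], [-0.225, 0.166, 0, 0, -1], [0, 0, 0, 0, -1], [0, 0, 0, 0, -1], [0, 0, 0, 0, -1]],
  ],
)

```text
clock: 28.3
position: [634.8, -92.0, 224.2]
orientation: [0.773, 0.635, 0.0, -0.001]
wrist_force: [0.1, -0.5, -1.0]
finger_gap: 0.296
grip_force: 20.0
```

```bash
python3 - <<'E'
from h import *
legs((635.6,-94.3,150,1.372));print(read_state()["grip_force"])
E
```

```text
at [634.8 -92.  224.2] psi 1.376 t 28.3 gap 0.296 tilt [-0.0005  0.0018]
shift [-0.026  0.015  0.928] rows>=1.5 turn 0.007
19.959730803966522
```

>>> step_arm(
  increments=[
    [[-0.01, 0.012, 0.3, 0, -1], [0, 0, 0.4, 0, -1], [0, 0, 0.3, 0, -1], [0, 0, 0.15, 0, -1], [0, 0, 0, 0, -1]],
  ],
)

```text
clock: 28.8
position: [634.8, -94.0, 130.7]
orientation: [0.773, 0.634, -0.001, -0.001]
wrist_force: [-0.3, -0.3, -0.4]
finger_gap: 0.295
grip_force: 20.0
```

>>> step_arm(
  increments=[
    [[0, 0, 0.05, 0, -1], [0, 0, 0.04, 0, -1], [0, 0, 0.03, 0, -1], [0, 0, 0, 0, -1]],
  ],
)

```text
clock: 29.2
position: [636.2, -95.6, 122.8]
orientation: [0.774, 0.634, 0.0, 0.0]
wrist_force: [-0.9, -0.8, -1.0]
finger_gap: 0.297
grip_force: 20.0
```

>>> step_arm(
  increments=[
    [[0, 0, 0.03, 0, -1], [0, 0, 0.03, 0, -1], [0, 0, 0.02, 0, -1], [0, 0, 0, 0, -1]],
  ],
)

```text
clock: 29.6
position: [635.9, -95.6, 115.7]
orientation: [0.774, 0.634, -0.0, -0.0]
wrist_force: [-0.6, -0.7, -1.8]
finger_gap: 0.291
grip_force: 20.0
```

>>> step_arm(
  increments=[
    [[0.01, 0, 0.02, 0, -1], [0, 0, 0.02, 0, -1], [0, 0, 0, 0, -1]],
  ],
)

```text
clock: 29.9
position: [636.4, -94.5, 113.0]
orientation: [0.774, 0.634, 0.0, 0.0]
wrist_force: [-0.3, -0.7, -0.3]
finger_gap: 0.297
grip_force: 20.0
```

>>> step_arm(
  increments=[
    [[0, 0, 0.015, 0, -1], [0, 0, 0, 0, -1]],
  ],
)

```text
clock: 30.1
position: [636.5, -94.5, 113.0]
orientation: [0.774, 0.634, 0.0, 0.0]
wrist_force: [-1.5, -0.2, 4.1]
finger_gap: 0.295
grip_force: 20.0
```

Seated. Release, rise, and head back to the knob.

>>> step_arm(
  increments=[
    [[0, 0, 0, 0, -0.14], [0, 0, 0, 0, -0.14], [0, 0, 0, 0, -0.14], [0, 0, -0.2, 0, -0.14], [0, 0, -0.4, 0, -0.14]],
  ],
)

```text
clock: 30.6
position: [634.2, -95.0, 157.1]
orientation: [0.774, 0.634, -0.002, -0.002]
wrist_force: [0.0, -0.1, -0.3]
finger_gap: 0.426
grip_force: 0.0
```

>>> step_arm(
  increments=[
    [[0, 0, -0.55, 0, 0], [0, 0, -0.4, 0, 0], [0, 0, 0, 0, 0], [0, 0, 0, 0, 0]],
  ],
)

```text
clock: 31.0
position: [636.3, -94.9, 236.0]
orientation: [0.774, 0.634, 0.0, 0.0]
wrist_force: [0.0, -0.6, -0.3]
finger_gap: 0.498
grip_force: 0.0
```

```bash
python3 - <<'E'
from h import *
legs((440.8,-34.8,238,1.372),(440.8,-34.8,238,2.516))
E
```

```text
at [636.3 -94.9 236. ] psi 1.372 t 31.0 gap 0.498 tilt [ 0.0009 -0.0003]
shift [ 0.254 -2.544 -0.026] rows>=4.1 turn 0.0
shift [ 0.  0. -0.] rows>=0.0 turn -2.288
```

>>> step_arm(
  increments=[
    [[0.051, -0.509, -0.01, 0, 0], [0.051, -0.509, 0, 0, 0], [0.051, -0.509, 0, 0, 0], [0.051, -0.509, 0, 0, 0], [0.05, -0.508, 0, 0, 0]],
  ],
)

```text
clock: 31.5
position: [437.7, -34.6, 234.6]
orientation: [0.774, 0.633, -0.001, -0.001]
wrist_force: [0.6, -0.7, 1.5]
finger_gap: 0.502
grip_force: 0.0
```

>>> step_arm(
  increments=[
    [[0, 0, 0, -0.254, 0], [0, 0, 0, -0.254, 0], [0, 0, 0, -0.254, 0], [0, 0, 0, -0.254, 0], [0, 0, 0, -0.254, 0]],
  ],
)

```text
clock: 32.0
position: [439.4, -35.0, 234.8]
orientation: [0.535, 0.845, -0.001, -0.002]
wrist_force: [-0.3, -0.5, 0.4]
finger_gap: 0.503
grip_force: 0.0
```

>>> step_arm(
  increments=[
    [[0, 0, 0, -0.254, 0], [0, 0, 0, -0.254, 0], [0, 0, 0, -0.254, 0], [0, 0, 0, -0.254, 0], [0, 0, 0, 0, 0]],
  ],
)

```text
clock: 32.5
position: [439.5, -35.1, 234.9]
orientation: [0.308, 0.951, -0.0, -0.002]
wrist_force: [0.4, 0.8, 0.3]
finger_gap: 0.501
grip_force: 0.0
```

```bash
python3 - <<'E'
from h import *
legs((440.8,-34.8,166,2.516))
t=snap("top");caps(t,191,(440,-30));caps(t,141,O)
d=snap("wrist")
a=cv2.resize(t["frame"][140:265,265:395],None,fx=3,fy=3,interpolation=cv2.INTER_CUBIC)
cv2.imwrite("pics/f9.png",np.hstack([a,cv2.resize(d["frame"],None,fx=375/400*.6,fy=375/400)])[...,::-1])
E
```

```text
at [439.5 -35.1 234.9] psi 2.515 t 32.5 gap 0.501 tilt [-0.0037  0.0011]
shift [-0.011  0.013  0.861] rows>=1.4 turn -0.002
cap px [298.7 167.8] (np.int32(12), np.int32(14), np.int32(103)) xy [659.4  23.9]
cap px [322.1 171.2] (np.int32(9), np.int32(13), np.int32(100)) xy [650.4 -33.5]
cap px [346.8 176.4] (np.int32(11), np.int32(13), np.int32(100)) xy [637.1 -93.9]
cap px [294.4 191.8] (np.int32(10), np.int32(10), np.int32(77)) xy [600.4  34.9]
cap px [319.1 197.9] (np.int32(9), np.int32(10), np.int32(70)) xy [584.7 -25.5]
```

View pics/f9.png

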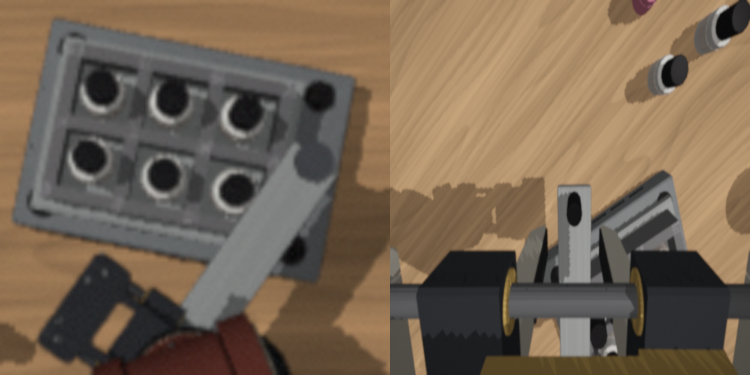

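All six pots are upright and the knob lies between the fingers. Grip it and swing home.

>>> step_arm(
  increments=[
    [[-0.011, 0.013, 0.3, 0, 0], [0, 0, 0.35, 0, 0], [0, 0, 0.21, 0, 0], [0, 0, 0, 0, 0], [0, 0, 0, 0, 0]],
  ],
)

```text
clock: 33.1
position: [442.1, -34.2, 167.7]
orientation: [0.308, 0.951, 0.0, -0.0]
wrist_force: [0.1, -0.4, 0.5]
finger_gap: 0.504
grip_force: 0.0
```

>>> step_arm(
  increments=[
    [[0, 0, 0, 0, -1], [0, 0, 0, 0, -1], [0, 0, 0, 0, -1], [0, 0, 0, 0, -1], [0, 0, 0, 0, -1]],
  ],
  force=12,
)

```text
clock: 33.6
position: [442.3, -34.5, 168.0]
orientation: [0.308, 0.951, -0.0, 0.0]
wrist_force: [-0.5, -0.7, 2.1]
finger_gap: 0.192
grip_force: 12.0
```

```bash
python3 - <<'E'
from h import *
legs();s=read_state();print(s["wrist_force"],s["grip_force"]);v=s["position"][:2]-PIV;print(np.hypot(*v),np.arctan2(v[1],v[0]))
E
```

```text
at [442.3 -34.5 168. ] psi 2.515 t 33.6 gap 0.192 tilt [ 0.0006 -0.0002]
[-0.53446888 -0.71172522  2.07847817] 12.000120431184769
186.45515911950724 2.511280060122696
```

>>> step_arm(
  increments=[
    [[-0.012, 0.233, 0, 0.2, -1], [-0.012, 0.233, 0, 0.2, -1], [-0.012, 0.233, 0, 0.2, -1], [-0.012, 0.233, 0, 0.2, -1], [0, 0, 0, 0, -1]],
  ],
)

```text
clock: 34.1
position: [498.6, 17.0, 167.9]
orientation: [0.49, 0.871, 0.001, 0.001]
wrist_force: [-0.3, 0.6, 4.1]
finger_gap: 0.192
grip_force: 12.0
```

>>> step_arm(
  increments=[
    [[-0.012, 0.233, 0, 0.2, -1], [-0.012, 0.233, 0, 0.2, -1], [-0.012, 0.233, 0, 0.2, -1], [-0.012, 0.233, 0, 0.2, -1], [0, 0, 0, 0, -1]],
  ],
)

```text
clock: 34.6
position: [567.9, 41.1, 167.9]
orientation: [0.654, 0.757, 0.001, 0.0]
wrist_force: [-0.6, 0.1, 4.3]
finger_gap: 0.193
grip_force: 12.0
```

>>> step_arm(
  increments=[
    [[-0.012, 0.233, 0, 0.2, -1], [-0.012, 0.233, 0, 0.2, -1], [-0.006, 0.16, 0, 0.14, -1], [0, 0, 0, 0, -1], [0, 0, 0, 0, -1]],
  ],
)

```text
clock: 35.1
position: [615.7, 41.4, 168.0]
orientation: [0.749, 0.663, 0.0, -0.0]
wrist_force: [1.1, 0.6, 2.6]
finger_gap: 0.193
grip_force: 12.0
```

```bash
python3 - <<'E'
from h import *
legs();s=read_state();print(s["wrist_force"],s["grip_force"]);v=s["position"][:2]-PIV;print(np.hypot(*v),np.arctan2(v[1],v[0]))
E
```

```text
at [615.7  41.4 168. ] psi 1.449 t 35.1 gap 0.193 tilt [-0.0003  0.0008]
[1.07238159 0.5999194  2.55899287] 11.999849081039429
187.1998957696504 1.4487174344903204
```

>>> step_arm(
  increments=[
    [[0, 0.047, 0, 0.04, -1], [0, 0.047, 0, 0.04, -1], [0, 0, 0, 0, -1]],
  ],
)

```text
clock: 35.4
position: [624.4, 40.1, 168.0]
orientation: [0.763, 0.646, 0.0, 0.0]
wrist_force: [0.3, 0.8, 3.2]
finger_gap: 0.191
grip_force: 12.0
```

>>> step_arm(
  increments=[
    [[0, 0.025, 0, 0.02, -1], [0, 0.025, 0, 0.02, -1], [0, 0, 0, 0, -1]],
  ],
)

```text
clock: 35.7
position: [628.5, 39.4, 168.0]
orientation: [0.77, 0.638, 0.0, 0.0]
wrist_force: [0.6, 1.5, 4.8]
finger_gap: 0.192
grip_force: 12.0
```

>>> step_arm(
  increments=[
    [[0, 0.025, 0, 0.02, -1], [0, 0, 0, 0, -1], [0, 0, 0, 0, -1]],
  ],
)

```text
clock: 36.0
position: [630.4, 39.1, 168.0]
orientation: [0.773, 0.635, 0.0, 0.0]
wrist_force: [0.3, 0.1, 5.0]
finger_gap: 0.188
grip_force: 12.0
```

>>> step_arm(
  increments=[
    [[0, 0.025, 0, 0.02, -1], [0, 0, 0, 0, -1], [0, 0, 0, 0, -1]],
  ],
)

```text
clock: 36.3
position: [631.1, 38.9, 167.9]
orientation: [0.776, 0.631, -0.001, -0.001]
wrist_force: [-2.2, 0.8, 6.4]
finger_gap: 0.191
grip_force: 12.0
```

>>> step_arm(
  increments=[
    [[0, 0.02, 0, 0.016, -1], [0, 0, 0, 0, -1], [0, 0, 0, 0, -1]],
  ],
)

```text
clock: 36.6
position: [631.1, 38.8, 167.9]
orientation: [0.778, 0.628, -0.002, -0.002]
wrist_force: [-5.0, 0.6, 8.5]
finger_gap: 0.193
grip_force: 12.0
```

The bar is on its stop. Release it and travel to the button.

>>> step_arm(
  increments=[
    [[0, -0.03, 0, -0.02, -1], [0, 0, 0, 0, 0], [0, 0, 0, 0, 0], [0, 0, 0, 0, 0], [0, 0, 0, 0, 0]],
  ],
)

```text
clock: 37.1
position: [630.8, 38.5, 167.0]
orientation: [0.775, 0.631, -0.001, -0.0]
wrist_force: [-0.3, -0.6, -0.1]
finger_gap: 0.472
grip_force: 0.0
```

>>> step_arm(
  increments=[
    [[0, 0, -0.3, 0, 0], [0, 0, -0.5, 0, 0], [0, 0, -0.4, 0, 0], [0, 0, 0, 0, 0], [0, 0, 0, 0, 0]],
  ],
)

```text
clock: 37.6
position: [631.2, 38.8, 263.9]
orientation: [0.775, 0.632, 0.0, 0.0]
wrist_force: [-0.7, -0.6, -0.2]
finger_gap: 0.501
grip_force: 0.0
```

```bash
python3 - <<'E'
from h import *
legs((505,-490,255,1.36));t=snap("top");caps(t,191,(630,38))
Rm=np.array([[np.cos(YAW),-np.sin(YAW)],[np.sin(YAW),np.cos(YAW)]])
E
```

```text
at [631.2  38.8 263.9] psi 1.367 t 37.6 gap 0.501 tilt [ 0.0007 -0.0002]
shift [-6.792 -0.208  0.111] rows>=10.9 turn 0.014
```

>>> step_arm(
  increments=[
    [[-0.4, -0.017, 0, 0, 0.4], [-0.58, -0.017, 0, 0, 0.4], [-0.58, -0.017, 0, 0, 0.4], [-0.58, -0.017, 0, 0, 0.4], [-0.58, -0.017, 0, 0, 0.4]],
  ],
)

```text
clock: 38.15
position: [578.7, -174.6, 261.5]
orientation: [0.775, 0.632, -0.001, -0.002]
wrist_force: [0.3, -0.3, 0.8]
finger_gap: 0.699
grip_force: 0.0
```

>>> step_arm(
  increments=[
    [[-0.58, -0.017, 0, 0, 0.4], [-0.58, -0.017, 0, 0, 0.4], [-0.58, -0.017, 0, 0, 0.4], [-0.58, -0.017, 0, 0, 0.4], [-0.58, -0.017, 0, 0, 0.4]],
  ],
)

```text
clock: 38.65
position: [525.2, -400.1, 261.4]
orientation: [0.775, 0.632, -0.001, -0.002]
wrist_force: [0.5, 0.3, 1.8]
finger_gap: 0.701
grip_force: 0.0
```

>>> step_arm(
  increments=[
    [[-0.58, -0.017, 0, 0, 0.4], [-0.592, -0.02, 0, 0, 0.4], [0, 0, 0, 0, 0.4], [0, 0, 0, 0, 0.4], [0, 0, 0, 0, 0.4]],
  ],
)

```text
clock: 39.15
position: [505.7, -487.8, 262.2]
orientation: [0.774, 0.633, 0.001, -0.002]
wrist_force: [0.2, 0.4, 0.2]
finger_gap: 0.702
grip_force: 0.0
```

```bash
python3 - <<'E'
from h import *
def red(d,z,lim=None):
    f=cv2.cvtColor(d["frame"],cv2.COLOR_RGB2HSV)
    m=((f[...,0]<6)|(f[...,0]>174))&(f[...,1]>190)&(f[...,2]>110)
    if lim: k=np.zeros_like(m);k[190:260,430:510]=1;m&=k
    n,l,st,c=cv2.connectedComponentsWithStats(m.astype(np.uint8));i=1+st[1:,4].argmax();print(st[i],c[i].round(1),p2w(d,[c[i]],z).round(1));print("centre of box",p2w(d,[st[i][:2]+(st[i][2:4]-1)/2],z).round(1))
legs((520,-420,130,1.36));d=snap("wrist");red(d,92);t=snap("top");red(t,92,1)
caps(t,191,(630,38))
cv2.imwrite("pics/fin.png",np.vstack([d["frame"][:300],t["frame"][130:290]])[...,::-1])
E
```

```text
at [ 505.7 -487.8  262.2] psi 1.37 t 39.15 gap 0.702 tilt [-0.0011  0.0034]
shift [0.866 0.005 1.653] rows>=3.0 turn 0.02
[305  98  39  39 815] [323.7 119.9] [[ 517.5 -421.9   92. ]]
centre of box [[ 518.3 -419.4   92. ]]
[467 217  14  14 124] [473.2 223.5] [[ 518.1 -419.9   92. ]]
centre of box [[ 518.2 -420.7   92. ]]
cap px [292.1 178. ] (np.int32(7), np.int32(7), np.int32(40)) xy [628.8  37.4]
cap px [294.4 192.4] (np.int32(10), np.int32(8), np.int32(67)) xy [595.   32.3]
```

View pics/fin.png

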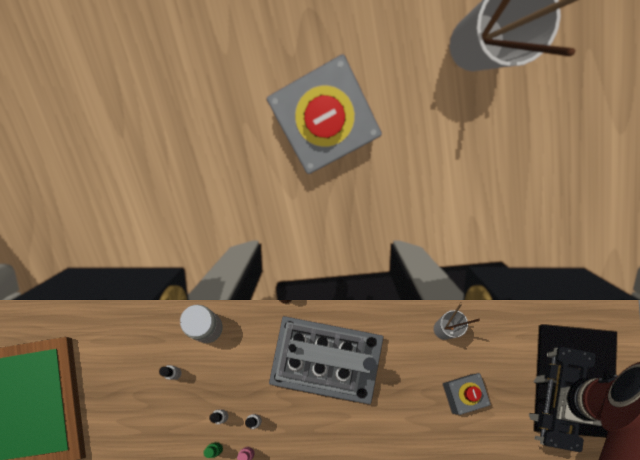

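The button shows at (324,117), still latched. The bar is home, and the head centre is about (518.3,-421).

```bash
python3 - <<'E'
from h import *
legs((518.3,-421,130,1.37),(518.3,-421,70,1.37))
E
```

```text
at [ 506.3 -487.6  263.3] psi 1.371 t 39.25 gap 0.702 tilt [-0.0001  0.0018]
shift [ 0.845 -0.018  1.666] rows>=3.0 turn 0.002
shift [0.   0.   0.75] rows>=1.2 turn 0.0
```

>>> step_arm(
  increments=[
    [[0.42, -0.009, 0.2, 0, 0.4], [0.42, -0.009, 0.3, 0, 0.4], [0, 0, 0.5, 0, 0.4], [0, 0, 0.5, 0, 0.4], [0, 0, 0.16, 0, 0.4]],
  ],
)

```text
clock: 39.75
position: [515.4, -420.6, 126.9]
orientation: [0.774, 0.633, -0.001, -0.004]
wrist_force: [-1.0, 0.1, 0.2]
finger_gap: 0.699
grip_force: 0.0
```

>>> step_arm(
  increments=[
    [[0, 0, 0, 0, 0.2], [0, 0, 0, 0, 0.2], [0, 0, 0, 0, 0.2], [0, 0, 0, 0, 0.2]],
  ],
)

```text
clock: 40.15
position: [518.3, -424.5, 133.0]
orientation: [0.775, 0.632, 0.001, 0.002]
wrist_force: [0.7, -0.1, 0.4]
finger_gap: 0.6
grip_force: 0.0
```

```bash
python3 - <<'E'
from h import *
legs((518.3,-421,71,1.37))
E
```

```text
at [ 518.3 -424.5  133. ] psi 1.367 t 40.15 gap 0.6 tilt [ 0.0031 -0.0022]
shift [ 0.043 -0.01   0.775] rows>=1.2 turn -0.006
```

>>> step_arm(
  increments=[
    [[0.02, -0.005, 0.2, 0, 0.2], [0, 0, 0.25, 0, 0.2], [0, 0, 0.2, 0, 0.2], [0, 0, 0.1, 0, 0.2], [0, 0, 0, 0, 0.2]],
  ],
)

```text
clock: 40.65
position: [516.8, -422.1, 70.4]
orientation: [0.775, 0.632, -0.0, -0.001]
wrist_force: [-0.9, 0.6, -0.1]
finger_gap: 0.605
grip_force: 0.0
```

>>> step_arm(
  increments=[
    [[0, 0, 0, 0, 0.2], [0, 0, 0, 0, 0.2]],
  ],
)

```text
clock: 40.85
position: [518.0, -422.7, 72.2]
orientation: [0.775, 0.632, 0.0, 0.001]
wrist_force: [-0.1, 0.2, -0.2]
finger_gap: 0.601
grip_force: 0.0
```

>>> step_arm(
  increments=[
    [[0, 0, 0, 0, -1], [0, 0, 0, 0, -1], [0, 0, 0, 0, -1], [0, 0, 0, 0, -1]],
  ],
  force=20,
)

```text
clock: 41.25
position: [517.6, -422.3, 71.4]
orientation: [0.775, 0.632, 0.0, 0.0]
wrist_force: [-0.2, -0.3, 1.7]
finger_gap: 0.423
grip_force: 20.0
```

>>> step_arm(
  increments=[
    [[0, 0, -0.01, 0.2, -1], [0, 0, -0.01, 0.2, -1], [0, 0, -0.01, 0.2, -1], [0, 0, -0.01, 0.2, -1], [0, 0, 0, 0, -1]],
  ],
)

```text
clock: 41.75
position: [516.8, -421.9, 74.2]
orientation: [0.885, 0.465, -0.001, -0.0]
wrist_force: [-1.4, 1.1, 1.9]
finger_gap: 0.426
grip_force: 20.0
```

>>> step_arm(
  increments=[
    [[0, 0, -0.01, 0.2, -1], [0, 0, -0.01, 0.2, -1], [0, 0, -0.01, 0.2, -1], [0, 0, -0.01, 0.2, -1], [0, 0, 0, 0, -1]],
  ],
)

```text
clock: 42.25
position: [516.1, -421.2, 77.4]
orientation: [0.96, 0.281, -0.001, -0.001]
wrist_force: [-2.7, 2.7, 5.2]
finger_gap: 0.431
grip_force: 20.0
```

>>> step_arm(
  increments=[
    [[0, 0, -0.01, 0.2, -1], [0, 0, 0, 0, -1], [0, 0, 0, 0, -1], [0, 0, 0, 0, -1]],
  ],
)

```text
clock: 42.65
position: [516.0, -421.0, 78.2]
orientation: [0.972, 0.234, -0.001, -0.002]
wrist_force: [-4.3, 2.9, 6.1]
finger_gap: 0.425
grip_force: 20.0
```

```bash
python3 - <<'E'
from h import *
legs();s=read_state();print(s["wrist_force"],s["wrist_torque"],s["grip_force"])
E
```

```text
at [ 516.  -421.    78.2] psi 0.472 t 42.65 gap 0.425 tilt [-0.0029  0.0025]
[-4.33899666  2.85133193  6.13996902] [0.67854979 0.84064169 0.05052897] 20.001572370529175
```

>>> step_arm(
  increments=[
    [[0, 0, 0, 0, 0.2], [0, 0, 0, 0, 0.2], [0, 0, 0, 0, 0.2], [0, 0, 0, 0, 0.2]],
  ],
)

```text
clock: 43.05
position: [517.5, -422.3, 77.8]
orientation: [0.973, 0.232, 0.0, 0.0]
wrist_force: [-0.3, -0.6, -0.2]
finger_gap: 0.596
grip_force: 0.0
```

>>> step_arm(
  increments=[
    [[0, 0, -0.3, 0, 0.2], [0, 0, -0.5, 0, 0.2], [0, 0, -0.6, 0, 0.2], [0, 0, -0.6, 0, 0.2], [0, 0, -0.3, 0, 0.2]],
  ],
)

```text
clock: 43.55
position: [518.9, -423.4, 267.5]
orientation: [0.973, 0.232, 0.003, 0.003]
wrist_force: [0.5, -0.3, 0.7]
finger_gap: 0.602
grip_force: 0.0
```

```bash
python3 - <<'E'
from h import *
legs((505.7,-487.8,262,1.37))
d=snap("scene");f=cv2.cvtColor(d["frame"],cv2.COLOR_RGB2HSV)
o=cv2.cvtColor(cv2.imread("pics/scene0.png"),cv2.COLOR_BGR2HSV)
for a in(o,f):
    m=((a[...,0]<6)|(a[...,0]>174))&(a[...,1]>190)&(a[...,2]>110);k=np.zeros_like(m);k[120:170,165:215]=1;m&=k
    ys,xs=np.nonzero(m);print(len(xs),xs.mean(),ys.mean(),ys.min(),ys.max())
print(w2p(d,[[518,-421,100],[518,-421,92]]))
E
```

```text
at [ 518.9 -423.4  267.5] psi 0.468 t 43.55 gap 0.602 tilt [ 0.007  -0.0053]
shift [-0.511  0.644  0.069] rows>=1.3 turn -1.804
100 186.77 139.4 133 146
101 186.68316831683168 139.76237623762376 133 146
[[185.40670424 136.67021742]
 [186.23922535 138.59771997]]
```

The mushroom's pixel rows match its raised position (133–146, same as at the start). A latched head would sit about 2 px lower. Handing in.

```bash
python3 - <<'E'
from h import *
t=snap("top");caps(t,191,(630,38))
print(finish_job())
E
```

```text
cap px [298.8 165.9] (np.int32(12), np.int32(10), np.int32(74)) xy [656.9  21.4]
cap px [292.1 178. ] (np.int32(7), np.int32(7), np.int32(40)) xy [628.8  37.4]
cap px [294.4 192.5] (np.int32(10), np.int32(9), np.int32(68)) xy [594.9  32.2]
the job is handed in; nothing more can be done
None
```

The job is handed in: the button was latched, the bar swung clear, spare pots stood in the three empty cells (3, 4 and 5), the bar swung home to its stop, and the button twisted until it popped up (checked in the camera images; no verdict came back).

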